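Change over and lock the tube drilling jig

ROBOT

A 6-joint arm with a two-finger parallel gripper is mounted at the origin on the work surface. World frame = base frame: x ahead of the robot, y to its left, z up, the work surface at z = 0. Lengths are in m, angles in rad, forces in N, time in s.
With the tool pointing down it reaches from about 0.375 to 0.75 m from the base axis. Payload 9 kg.
Tool frame: the origin (TCP) lies midway between the tips of the shut fingers; the grasp point (between the pads) lies 19 mm behind it; z points along the fingers, y is the line along which they close (so a half turn about z gives the same grasp; the last joint's range is limited). The gripper opens to 85 mm and grips with 20 to 120 N. Pads are 22 mm wide; open, the fingers measure 114 mm over their backs; the gripper's body (76 mm by 85 mm) begins 54 mm behind the grasp point. The pads swing forward as they close: fully open they stand 13 mm farther back than shut.
Start: joints at [-0.218, 0.104, 0.097, 1.564, 0, 1.353], TCP at [0.6, 0, 0.231] pointing down, gripper open.
Joint ranges: [-2.99, 2.99], [-0.84, 1.86], [-1.1, 1.16], [-1.84, 2.11], [-1.51, 1.56], [-3.14, 3.14]. Speed limits (rad/s): [2.22, 2.22, 2.57, 3.14, 3.14, 3.14].

INTERFACE

Orientations are given as a rotation vector (axis times angle).
In Python, from station import get_obs, camera, close_job, search_frame, masks_of gives the robot as it stands.
- The arm moves only by the tool arm_command, never from a script. Its argument "moves" is a list that holds one entry, the list of rows, each a list of 6 numbers: the shift along the world's x, y, z in mm, then the turn, a rotation vector about the world's x, y, z in rad. In form: [[[x, y, z, wx, wy, wz], ...]]. A call has 1 to 8 rows; each row shifts and turns the commanded pose from where the row before left it; what a row does not reach is not made up. A row lasts 1/8 s, in which the tool goes at most 62.5 mm and 10.7 degrees, less where a joint would pass 70% of its speed; a pose out of reach is approached as far as the arm can. A call with a gripper value outside its range is refused whole. "hand" is the opening, from 0 (shut) to 1 (fully open), set as the call begins (left out, the last holds). The fingers move at their own pace and stop on an object; "squeeze" is the grip in N (left out, the last holds). Time passes only in rows, so rows that do not move let the fingers close. It gives the time, the measured TCP pose, the force, the opening and the grip force at its end, in the units of the state.
- get_obs(): the state, without advancing time (a new reading comes with each control period).
- camera(name): name is "scene" or "side" or "wrist"; returns a dict with "pixels" (400x640x3 uint8, red, green, blue), "fov_y" (degrees; the focal length in pixels is half the picture's height over the tangent of half this angle, whatever the lens; pixels are square), "cx", "cy" (the principal point, pixels), "world_from_camera" (4x4, takes a point from camera to world coordinates). Camera axes: x right, y down, z forward; pixel columns grow to the right and rows downward; lengths in m; the calibration is good to about 2 mm. A picture is of the moment at which its call begins. There is no depth.
- close_job(): hands the job in; it is judged then, once.
Trained networks look in a picture, given as the dict that the camera call returned (one of the last four; its "shot" number tells which), for a name from the list of things; names that differ only in an ending like _2 or _b are one class to them, and where a whole thing is asked for, a point or a joint stands for the part that bears it (a point fixed in the world has none). Each returns a list of dicts, best first, with "score" (0 to 1); they miss things now and then, are a little off and sometimes report something else, mostly with a low value. They report only what shows in the picture. A call takes as long as a camera call. They do not tell look-alikes from the thing itself.
- search_frame(picture, target): "rect" ([left, top, width, height] in pixels, round what is visible of it).
- masks_of(picture, target): "mask" (400x640 bool, what is visible of it) and "rect" ([left, top, width, height] in pixels, round what is visible of it).
The state is a dict: "clock": time; "qpos": joint angles; "joint_vel": joint speeds; "tau": joint torques, N m; "tcp_pos": TCP position; "tool_rot": TCP orientation; "wrist_force": force on the tool from outside, world axes, zero at the start; "moment": the same for the moment, N m; "grip_width": finger opening in m; "finger_force": force on a finger pad.
Only numpy, scipy, OpenCV 4.12 (cv2) and the standard library are available. Lean on these libraries where they do the work, as an engineer would, in place of code of your own. Each camera call takes 0.05 s, during which the arm holds its last target. There are 200 camera calls.

TASK

Change over the drilling jig: lift the finished tube, the one with two red bands, out of the carriage and lay it in the red tray, then press each yellow-banded tube that lies on the bench down into its own notch of the carriage until the sprung balls click over it and it lies flat on the notch floor, with its yellow band on the carriage's centre line. Then push the loaded carriage along its rail, under the drill-guide bar, right up to the end stop; lock it there with its quick release: turn the three-armed adjuster nut until the cam lever first meets firm resistance about half way through its swing, then swing the lever fully shut; leave the flux pot, pliers, file and tin where they are.

Things in the scene. Friction and masses are not known exactly. Their poses are not given: they have to be found in the camera images.
- done_tube_mid (a point): Middle of the axis of the finished tube: the same size and shape as the others, but with two red bands and a drilled hole. It starts held in the middle notch of the carriage; x runs along it. Pulling it up out of the balls takes a few newtons.
- done_tray_in (a point): Centre of the inner floor (4 mm above the bench) of the red tray, fixed to the bench: open on top, 190 x 130 mm outside (x, y), walls 4 mm thick, 40 mm high.
- jig: Drilling jig fixed to the bench: blue bed plate 100 x 530 mm, 12 mm thick, under an aluminium beam 56 mm wide, top 48 mm above the bench. Origin on the bench under the beam's middle line. Its y runs along the beam towards the end stop, x to the far side, away from the robot (yaw within 0.12 rad). Blue end post: y 178 to 202 mm, 90 mm wide, 150 mm high.
- guide_end (a point): Middle of the underside, at the free end, of the drill-guide bar: steel, 34 mm wide, 16 mm thick, overhanging the beam's middle line from here to the end post 182 mm further along +y. Underside 150 mm above the bench; three brass bushes hang down to 140 mm.
- stop (a point): Middle of the face (facing -y) of the rubber end stop, 56 mm above the bench, that the front edge of the carriage meets.
- carriage (a joint): Travel of the carriage along the jig's +y, m: starts at 0, is 0.22 against the end stop. It runs on the beam with 4 N of friction and stays where left. A grey plate, top 62 mm above the bench, with the notched cradle in front and the split clamp behind (-y).
- carriage_back (a point): Middle of the carriage's upright rear face (facing -y), 45 mm above the bench. The solid parts to push on: the ends of the clamp's halves, 12 to 43 mm either side of the middle line, 50 to 62 mm above the bench. The ears, 12 to 26 mm either side, up to 120 mm above the bench, stand 4 mm further forward and can be pushed on too, above the nut and clear of the upright lever.
- notch0 (a point): Where the middle of a tube's axis lies when home in the rearmost notch: on the carriage's centre line, 92 mm above the bench, 80 mm in front (+y) of the skewer. Axes as the jig's; the tube lies along x, across the rail. The cradle is two notched plates, 14 mm thick, 38 mm either side in x; between them 62 mm is free for fingers, down to 30 mm below this point.
- notch1 (a point): The same for the middle notch, 58 mm further along +y. All notches: 33.6 mm wide, flat floor 16 mm below this point, posts with straight sides to 16 mm above it and pointed gables to 28 mm above it that guide a tube in.
- notch2 (a point): The same for the front notch, 116 mm from notch0. Each notch has in its +y wall, in both plates, a sprung ball, 12 mm across, that stands 4.5 mm into the notch 9 mm above this point. Pressing a tube past its two balls takes about 7 N (it eases as the balls snap over); then they hold it down.
- lever_pivot (a point): Pivot of the cam lever, on the near (-x) end of the skewer: a rod along the jig's x through the two ears of the clamp, 98 mm above the bench. The pivot shifts 13 to 15 mm to -x as the lever shuts. Round it sits the steel cam, an off-centre disc 36 mm across and 20 mm wide that bears on the near ear.
- lever (a joint): Angle of the cam lever, rad: 0 upright (open), pi/2 level, pointing to the jig's -x, 1.9 fully shut, 19 degrees below level. Starts at 0 to 0.25; moves easily (1 to 2 N at its end), stays put. At angle a the cam has drawn the skewer 12 mm x (cos(1.85 - a) - cos 1.85); shut, it holds itself. With slack taken up the springy ear resists: set right, 5 to 11 N at the end.
- lever_end (a point): Centre of the lever's end pad, 83 mm from the pivot: 26 mm long, 24 mm wide (along the jig's y), 10 mm thick; the rest of the lever is 16 mm wide and 9 mm thick, black with a red stripe. z points along the lever away from the pivot; axes as the jig's when upright.
- nut_centre (a point): Centre of the adjuster nut on the far (+x) end of the skewer; its axis is the jig's x. Three arms at 120 degrees reach 48 mm from the axis; 12 mm wide, round ends 16 mm across, 16 mm thick along x; hub 26 mm across. It shifts to -x when tightened or when the lever shuts. The ear's face is 20 to 43 mm to -x of this point; the space round the arms is free.
- nut (a joint): Angle q of the adjuster nut, rad, 0 to 14, grows as it tightens: clockwise seen from the far side, so the upper arm moves to +y. The arms point at pi/2 - q and 120 degrees either way, measured from the jig's +y towards up; the first is orange. 8 mm a turn; about 6 N at an arm's end; stays put. Starts 2.5 to 7 rad too slack; 1/3 turn makes the resistance begin 0.3 rad sooner.
- ear (a joint): How far the clamp's springy red ear is squeezed in, m: 0 when slack. With the lever shut it is about 1.5 mm if the resistance began half way; under 0.7 mm is too loose, over 2.5 mm too tight.
- tube0_mid (a point): Middle of the axis of a loose steel tube, 32 mm across, 140 mm long, dark ends, a yellow band round its middle, about 0.14 kg; x runs along the tube. Two brass cable stops stand 6 mm off its sides 58 to 68 mm from the middle (+x end), clear of the cradle's plates. It starts lying on the bench (axis 16 mm up) roughly along the robot's y, between robot and jig. Absent (None) in some starts.
- tube1_mid (a point): Middle of the axis of a loose steel tube, 32 mm across, 140 mm long, dark ends, a yellow band round its middle, about 0.14 kg; x runs along the tube. Two brass cable stops stand 6 mm off its sides 58 to 68 mm from the middle (+x end), clear of the cradle's plates. It starts lying on the bench (axis 16 mm up) roughly along the robot's y, between robot and jig. Absent (None) in some starts.
- tube2_mid (a point): Middle of the axis of a loose steel tube, 32 mm across, 140 mm long, dark ends, a yellow band round its middle, about 0.14 kg; x runs along the tube. Two brass cable stops stand 6 mm off its sides 58 to 68 mm from the middle (+x end), clear of the cradle's plates. It starts lying on the bench (axis 16 mm up) roughly along the robot's y, between robot and jig. Absent (None) in some starts.
- flux_pot: Bystander: dark steel bowl, 110 mm across, 70 mm high, with a red brush in it that stands 180 mm high; origin under its centre.
- pliers: Bystander: red-handled pliers, about 160 mm long, 18 mm high, lying; origin under the joint.
- file: Bystander: file with a wooden handle, 250 mm long, 24 mm high, lying beyond the jig; origin under its middle.
- paste_tin: Bystander: tin with a green label, 70 mm across, 75 mm high; origin under its centre.
There are look-alikes about, which are no part of the job. What is shaped like the part that bears tube0_mid but pink is not meant. Leave any pink look-alike of the part that bears tube1_mid alone.

How it is judged:
On the way, in this order (a step that is already met when the one before it is completed fails the run):
1. the finished tube is in the red tray and every other tube is clicked home in a notch of the carriage (x of done_tube_mid in the frame of done_tray_in between -0.09 and 0.09 m and y of done_tube_mid in the frame of done_tray_in between -0.06 and 0.06 m and z of done_tube_mid in the frame of done_tray_in between 0 and 0.035 m and ((z of tube0_mid in the frame of notch0 between -0.006 and 0.004 m and distance between tube0_mid and notch0 below 0.013 m and angle between the x axis of tube0_mid and the x axis of notch0, either way round below 0.06 rad) or (z of tube0_mid in the frame of notch1 between -0.006 and 0.004 m and distance between tube0_mid and notch1 below 0.013 m and angle between the x axis of tube0_mid and the x axis of notch1, either way round below 0.06 rad) or (z of tube0_mid in the frame of notch2 between -0.006 and 0.004 m and distance between tube0_mid and notch2 below 0.013 m and angle between the x axis of tube0_mid and the x axis of notch2, either way round below 0.06 rad)) and ((z of tube1_mid in the frame of notch0 between -0.006 and 0.004 m and distance between tube1_mid and notch0 below 0.013 m and angle between the x axis of tube1_mid and the x axis of notch0, either way round below 0.06 rad) or (z of tube1_mid in the frame of notch1 between -0.006 and 0.004 m and distance between tube1_mid and notch1 below 0.013 m and angle between the x axis of tube1_mid and the x axis of notch1, either way round below 0.06 rad) or (z of tube1_mid in the frame of notch2 between -0.006 and 0.004 m and distance between tube1_mid and notch2 below 0.013 m and angle between the x axis of tube1_mid and the x axis of notch2, either way round below 0.06 rad)) and ((z of tube2_mid in the frame of notch0 between -0.006 and 0.004 m and distance between tube2_mid and notch0 below 0.013 m and angle between the x axis of tube2_mid and the x axis of notch0, either way round below 0.06 rad) or (z of tube2_mid in the frame of notch1 between -0.006 and 0.004 m and distance between tube2_mid and notch1 below 0.013 m and angle between the x axis of tube2_mid and the x axis of notch1, either way round below 0.06 rad) or (z of tube2_mid in the frame of notch2 between -0.006 and 0.004 m and distance between tube2_mid and notch2 below 0.013 m and angle between the x axis of tube2_mid and the x axis of notch2, either way round below 0.06 rad))), for 0.2 s.
2. the loaded carriage is against the end stop, the lever not yet shut (((z of tube0_mid in the frame of notch0 between -0.006 and 0.004 m and distance between tube0_mid and notch0 below 0.013 m and angle between the x axis of tube0_mid and the x axis of notch0, either way round below 0.06 rad) or (z of tube0_mid in the frame of notch1 between -0.006 and 0.004 m and distance between tube0_mid and notch1 below 0.013 m and angle between the x axis of tube0_mid and the x axis of notch1, either way round below 0.06 rad) or (z of tube0_mid in the frame of notch2 between -0.006 and 0.004 m and distance between tube0_mid and notch2 below 0.013 m and angle between the x axis of tube0_mid and the x axis of notch2, either way round below 0.06 rad)) and ((z of tube1_mid in the frame of notch0 between -0.006 and 0.004 m and distance between tube1_mid and notch0 below 0.013 m and angle between the x axis of tube1_mid and the x axis of notch0, either way round below 0.06 rad) or (z of tube1_mid in the frame of notch1 between -0.006 and 0.004 m and distance between tube1_mid and notch1 below 0.013 m and angle between the x axis of tube1_mid and the x axis of notch1, either way round below 0.06 rad) or (z of tube1_mid in the frame of notch2 between -0.006 and 0.004 m and distance between tube1_mid and notch2 below 0.013 m and angle between the x axis of tube1_mid and the x axis of notch2, either way round below 0.06 rad)) and ((z of tube2_mid in the frame of notch0 between -0.006 and 0.004 m and distance between tube2_mid and notch0 below 0.013 m and angle between the x axis of tube2_mid and the x axis of notch0, either way round below 0.06 rad) or (z of tube2_mid in the frame of notch1 between -0.006 and 0.004 m and distance between tube2_mid and notch1 below 0.013 m and angle between the x axis of tube2_mid and the x axis of notch1, either way round below 0.06 rad) or (z of tube2_mid in the frame of notch2 between -0.006 and 0.004 m and distance between tube2_mid and notch2 below 0.013 m and angle between the x axis of tube2_mid and the x axis of notch2, either way round below 0.06 rad)) and value of joint carriage above 0.214 m and value of joint lever below 1.6 rad), for 0.2 s.
3. the lever is shut with the clamp properly squeezed (value of joint carriage above 0.214 m and value of joint lever above 1.8 rad and value of joint ear between 0.0007 and 0.0025 m), for 0.2 s.
At the end, for the whole second after the job is handed in: finished tube in the tray; every present other tube in a notch: middle within 13 mm of its point, height -6 to +4 mm, axis within 0.06 rad; carriage within 6 mm of the stop; lever at 1.80 rad or more, ear squeezed 0.7 to 2.5 mm (resistance began at about 1/3 to 2/3 of the swing); bystanders at rest (all of step 1 and all of step 3 and linear speed of each of flux_pot, pliers, file, paste_tin below 0.02 m/s); the robot touches nothing.
It fails at once if the flux pot is shifted by more than 40 mm (distance of flux_pot from where it was at the start of the episode above 0.04 m).
It fails at once if the pliers is shifted by more than 40 mm (distance of pliers from where it was at the start of the episode above 0.04 m).
It fails at once if the file is shifted by more than 40 mm (distance of file from where it was at the start of the episode above 0.04 m).
It fails at once if the paste tin is shifted by more than 40 mm (distance of paste_tin from where it was at the start of the episode above 0.04 m).
It fails at once if the clamp is overtightened (value of joint ear above 0.0032 m).
Of tube0, tube1, tube2 only 2 to 3 are there at a start; the rules pass over those that are not, and their reading is None.
At some moment in a run one of tube0, tube1, tube2 may be knocked a few centimetres aside while the robot is not near it.
Once in a run the grip may slacken for a moment while it holds something.
It also fails if it takes over 210 s, if anything falls off the work surface, if the arm or the gripper's body presses on something with over 40 N, if the wrist force passes 120 N, or if a joint passes its speed limit or range.

## Working session

There is one attempt and no reset: what is moved stays moved. The work goes in short steps, Python scripts to look and compute and a tool call to move; the robot and the scene stay as the last step left them, time stands still between calls to the robot, and variables do not carry over. Pictures are saved under pics/ and viewed, at most 14 in all, crops included, and the job is handed in when it is done.

Besides the shell and the picture viewer there is one more tool, called after "Call:" by a JSON object that holds its "fn" and its "kwargs", one argument or row to a line. arm_command: Moves the arm, as the interface text tells. Its arguments: {"type":"object","properties":{"moves":{"type":"array"},"hand":{"type":"number"},"squeeze":{"type":"number"}},"required":["moves"]}

```bash
mkdir -p pics; ls; python3 - <<'E'
from station import *
import cv2
for n in ["scene","side"]:
    p=camera(n); cv2.imwrite(f"pics/{n}0.png",p["pixels"][:,:,::-1]); print(n,p["fov_y"],p["cx"],p["cy"],p["world_from_camera"].round(3).tolist())
print(get_obs())
E
```

```text
pics
scene 42.52001038814922 315.318270877335 196.14951678789186 [[-0.594, 0.55, -0.587, 1.384], [0.804, 0.419, -0.422, 0.617], [0.014, -0.723, -0.691, 1.105], [0.0, 0.0, 0.0, 1.0]]
side 52.75135656893836 314.29955139462396 198.62681143593971 [[0.993, -0.05, 0.111, 0.406], [-0.12, -0.521, 0.845, -0.897], [0.016, -0.852, -0.523, 0.7], [0.0, 0.0, 0.0, 1.0]]
{'clock': 0.1, 'qpos': array([-2.17698177e-01,  1.04647401e-01,  9.65389948e-02,  1.56390610e+00,
       -2.82676583e-05,  1.35316443e+00]), 'joint_vel': array([ 4.81885497e-05, -2.45785270e-03,  2.34852898e-03, -3.46493925e-04,
       -6.73364652e-07,  5.51029989e-04]), 'tau': array([ 5.58294560e-03, -5.58208680e+01,  5.04719281e+01,  1.31238697e-02,
       -3.14059680e-04, -9.08449465e-05]), 'tcp_pos': array([5.99693489e-01, 6.96489165e-05, 2.30591087e-01]), 'tool_rot': array([-2.22079941e+00, -2.22065226e+00,  1.06603392e-03]), 'wrist_force': array([ 0.50042811, -1.16699314,  0.09242625]), 'moment': array([-0.04502764, -0.04433914, -0.03435383]), 'finger_force': 0.0, 'grip_width': 0.08550385565169892}
```

View pics/scene0.png

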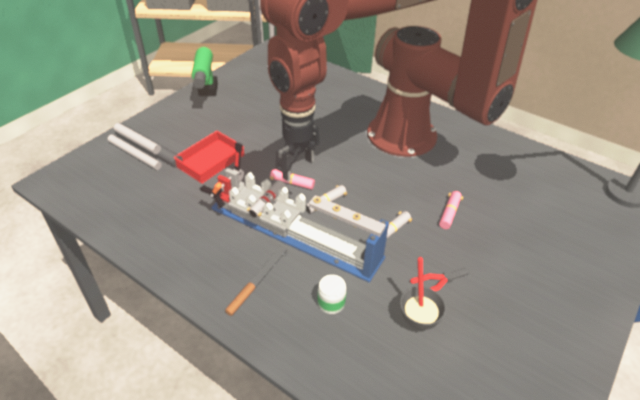

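View pics/side0.png

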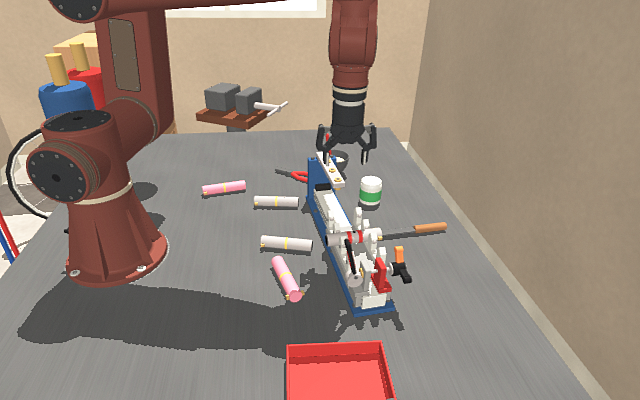

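The scene shows the jig at (300,225) with its end post at (375,245), the tray at (208,155) and pink decoys at (292,179) and (451,209). The side view shows yellow-banded tubes at (276,202) and (287,244), with the jig running from (375,300) to (320,180).

```bash
cat > h.py <<'E'
from station import *
import numpy as np, cv2
from scipy.spatial.transform import Rotation as R
def K(p):
    f=200/np.tan(np.radians(p["fov_y"]/2)); return f,p["cx"],p["cy"]
def ray(p,u,v,z):
    f,cx,cy=K(p); T=p["world_from_camera"]; d=T[:3,:3]@np.array([(u-cx)/f,(v-cy)/f,1]); o=T[:3,3]
    return o+d*(z-o[2])/d[2]
def proj(p,X):
    f,cx,cy=K(p); T=p["world_from_camera"]; c=(np.atleast_2d(X)-T[:3,3])@T[:3,:3]
    return c[:,:2]/c[:,2:]*f+[cx,cy]
def tri(ps,uv):
    A=[];b=[]
    for p,(u,v) in zip(ps,uv):
        f,cx,cy=K(p);T=p["world_from_camera"];d=T[:3,:3]@np.array([(u-cx)/f,(v-cy)/f,1]);d/=np.linalg.norm(d)
        M=np.eye(3)-np.outer(d,d);A.append(M);b.append(M@T[:3,3])
    return np.linalg.lstsq(np.vstack(A),np.hstack(b),rcond=None)[0]
def save(p,name,box=None,s=1):
    im=p["pixels"][:,:,::-1]
    if box: x,y,w,h=box; im=im[y:y+h,x:x+w]
    cv2.imwrite("pics/"+name,cv2.resize(im,None,fx=s,fy=s,interpolation=cv2.INTER_CUBIC))
E
python3 - <<'E'
from h import *
P={n:camera(n) for n in["scene","side"]}
for n,p in P.items():
    for t in ["jig","done_tube_mid","tube0_mid","carriage","lever","nut","lever_pivot","nut_centre","notch0","notch2","done_tray_in","guide_end","stop","flux_pot","pliers","file","paste_tin"]:
        try:
            r=search_frame(p,t)
            for d in r[:5]:
                x,y,w,h=d["rect"]; print(n,t,round(d["score"],2),[round(float(a)) for a in d["rect"]],ray(p,x+w/2,y+h/2,0.016).round(3)[:2])
            if not r: print(n,t,"none")
        except Exception as e: print(n,t,e)
for n,b in {"scene":(195,150,220,140),"side":(240,140,200,180)}.items(): pass
a=cv2.resize(P["scene"]["pixels"][150:290,195:395,::-1],(800,560),interpolation=cv2.INTER_CUBIC); cv2.imwrite("pics/c1.png",a)
b=cv2.resize(P["side"]["pixels"][145:325,240:440,::-1],(660,594),interpolation=cv2.INTER_CUBIC); cv2.imwrite("pics/c2.png",b)
E
```

```text
scene jig 0.94 [197, 142, 192, 140] [ 0.552 -0.06 ]
scene done_tube_mid 0.75 [224, 247, 63, 68] [0.81 0.02]
scene done_tube_mid 0.69 [250, 182, 34, 34] [ 0.558 -0.154]
scene done_tube_mid 0.43 [413, 270, 58, 19] [0.512 0.406]
scene tube0_mid 0.91 [270, 170, 43, 19] [ 0.443 -0.151]
scene tube0_mid 0.52 [306, 185, 43, 27] [ 0.446 -0.012]
scene carriage 0.96 [202, 141, 104, 94] [ 0.545 -0.221]
scene carriage 0.42 [202, 182, 23, 25] [ 0.641 -0.299]
scene lever 0.71 [231, 143, 12, 40] [ 0.486 -0.346]
scene nut 0.83 [202, 183, 23, 26] [ 0.648 -0.296]
scene nut 0.27 [200, 143, 191, 140] [ 0.552 -0.052]
scene lever_pivot 0.72 [202, 145, 40, 64] [ 0.565 -0.337]
scene lever_pivot 0.4 [320, 274, 28, 40] [0.723 0.205]
scene nut_centre 0.67 [198, 186, 26, 24] [ 0.656 -0.297]
scene notch0 0.8 [202, 141, 108, 94] [ 0.542 -0.215]
scene notch2 0.8 [202, 141, 108, 94] [ 0.542 -0.215]
scene done_tray_in 0.9 [175, 130, 70, 54] [ 0.519 -0.436]
scene guide_end 0.92 [195, 143, 195, 138] [ 0.554 -0.062]
scene stop 0.68 [204, 142, 186, 142] [ 0.55  -0.049]
scene stop 0.22 [199, 143, 106, 94] [ 0.555 -0.221]

[... 1000 characters left out ...]
654 -0.101]
side notch0 0.5 [359, 176, 24, 29] [0.747 0.242]
side notch2 0.82 [323, 212, 90, 92] [ 0.654 -0.101]
side notch2 0.5 [359, 176, 24, 29] [0.747 0.242]
side done_tray_in 0.67 [285, 337, 111, 63] [ 0.526 -0.418]
side done_tray_in 0.21 [360, 176, 23, 27] [0.748 0.246]
side guide_end none
side stop 0.87 [307, 154, 102, 166] [ 0.648 -0.009]
side stop 0.55 [333, 149, 19, 25] [0.69  0.472]
side flux_pot 0.69 [370, 261, 20, 33] [ 0.667 -0.177]
side flux_pot 0.64 [331, 148, 15, 22] [0.679 0.487]
side pliers 0.47 [276, 162, 30, 19] [0.489 0.4  ]
side file 0.91 [384, 226, 66, 8] [0.826 0.009]
side file 0.57 [273, 166, 33, 14] [0.483 0.395]
side paste_tin 0.96 [358, 179, 22, 26] [0.74  0.235]
```

Call:
{"fn": "arm_command", "kwargs": {
  "moves": [
    [[-20, -30, 62, 0, 0, 0], [-20, -30, 62, 0, 0, 0], [-20, -30, 30, 0, 0, 0], [0, 0, 0, 0, 0, 0]]
  ]
}}

```text
clock: 2.4
tcp_pos: [0.5452, -0.0842, 0.3725]
tool_rot: [2.221, 2.215, 0.003]
wrist_force: [-0.8, -0.1, -0.2]
grip_width: 0.0854
finger_force: 0.0
```

```bash
python3 - <<'E'
from h import *
p=camera("wrist"); save(p,"w1.png"); print(p["fov_y"],p["world_from_camera"].round(3).tolist(),get_obs()["tcp_pos"])
E
```

```text
64.35175054007576 [[1.0, -0.004, 0.004, 0.544], [-0.002, -0.962, -0.274, -0.014], [0.005, 0.274, -0.962, 0.516], [0.0, 0.0, 0.0, 1.0]] [ 0.54538745 -0.08307958  0.37040874]
```

View pics/w1.png

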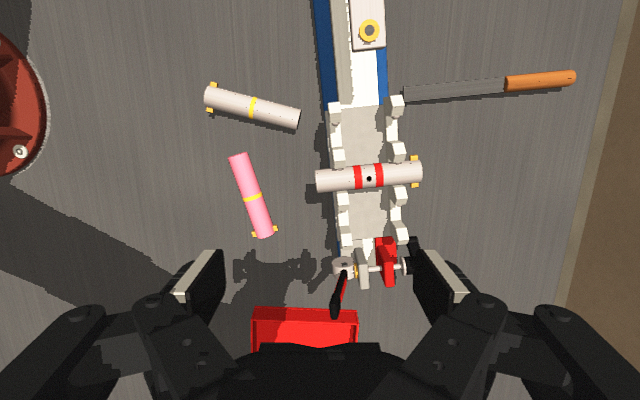

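The wrist view shows the done tube (red bands) at (368,176), a tube with its band at (252,107), a decoy at (252,196), the guide end bush at (369,30), the ears at (365,265) and the lever at (340,290).

```bash
python3 - <<'E'
from h import *
p=camera("wrist"); save(p,"w1c.png",(290,85,150,225),2.6)
im=p["pixels"]; hsv=cv2.cvtColor(im,cv2.COLOR_RGB2HSV)
red=((hsv[...,0]<8)|(hsv[...,0]>172))&(hsv[...,1]>150)&(hsv[...,2]>80)
n,l,s,c=cv2.connectedComponentsWithStats(red.astype(np.uint8))
for i in range(1,n):
    if s[i,4]>60: print("red",s[i],c[i].round(1),ray(p,*c[i],0.108).round(4))
yel=(abs(hsv[...,0].astype(int)-25)<7)&(hsv[...,1]>140)&(hsv[...,2]>120)
n,l,s,c=cv2.connectedComponentsWithStats(yel.astype(np.uint8))
for i in range(1,n):
    if s[i,4]>20: print("yel",s[i],c[i].round(1),ray(p,*c[i],0.032).round(4))
s2=camera("side"); print("tube far", ray(s2,276,202,.02).round(3))
for m in masks_of(p,"tube0_mid")[:4]+masks_of(p,"done_tube_mid")[:2]:
    q=np.argwhere(m["mask"])[:,::-1].astype(np.float32); r=cv2.minAreaRect(q); print(m["score"],r)
E
```

```text
red [   0   39   41  137 3011] [ 19.3 110.2] [ 0.1777 -0.0154  0.108 ]
red [374 164  10  25 166] [379.3 175.9] [ 0.6237 -0.0985  0.108 ]
red [353 167  10  24 171] [357.9 178.2] [ 0.596  -0.1015  0.108 ]
red [375 238  23  51 823] [386.7 259.7] [ 0.6401 -0.2185  0.108 ]
red [340 279   7  25  72] [343.1 290.9] [ 0.5799 -0.2679  0.108 ]
red [ 250  307  110   46 3746] [302.2 327.2] [ 0.5196 -0.3293  0.108 ]
yel [360  21  19  22 240] [369.1  31.3] [0.6144 0.0876 0.032 ]
yel [210  83   7   5  26] [213.2  84.9] [0.3945 0.0186 0.032 ]
yel [249  98   8  22  78] [251.8 108.5] [ 0.4476 -0.0139  0.032 ]
yel [207 108   6   6  24] [209.5 110.5] [ 0.3858 -0.0166  0.032 ]
yel [411 157   8   5  34] [414.5 158.9] [ 0.6908 -0.0881  0.032 ]
yel [412 185   7   4  26] [415.  186.5] [ 0.695  -0.1313  0.032 ]
yel [242 193  21  10  70] [252.2 198.2] [ 0.4402 -0.1498  0.032 ]
tube far [0.426 0.193 0.02 ]
0.97 ((252.36026000976562, 106.1443862915039), (98.56423950195312, 29.82477569580078), 12.23611068725586)
0.64 ((250.9817657470703, 196.7127227783203), (89.30691528320312, 26.37832260131836), 68.33403778076172)
0.59 ((342.7959899902344, 289.5485534667969), (22.96458625793457, 63.40928268432617), 1.5481576919555664)
0.63 ((368.65777587890625, 174.8061981201172), (31.20880699157715, 108.80487823486328), 85.8295669555664)
```

View pics/w1c.png

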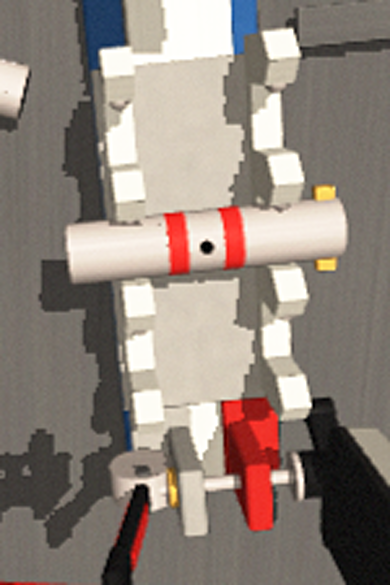

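Call:
{"fn": "arm_command", "kwargs": {
  "moves": [
    [[10, -3, 0, 0, 0, 0.18], [10, -3, 0, 0, 0, 0.18], [10, -3, 0, 0, 0, 0.18], [10, -3, 0, 0, 0, 0.18], [10, -3, 0, 0, 0, 0.18], [10, -2, 0, 0, 0, 0.18], [4, 0, 0, 0, 0, 0.18], [0, 0, 0, 0, 0, 0.18]]
  ]
}}

```text
clock: 3.65
tcp_pos: [0.6095, -0.0983, 0.3678]
tool_rot: [-0.194, -3.133, -0.001]
wrist_force: [-0.1, 0.0, 0.2]
grip_width: 0.0851
finger_force: 0.0
```

```bash
python3 - <<'E'
from h import *
o=get_obs(); print(o["qpos"].round(3),o["tcp_pos"],R.from_rotvec(o["tool_rot"]).as_matrix().round(3).tolist())
E
```

```text
[-0.372  0.255  0.518  1.837  0.    -0.248] [ 0.60949528 -0.09832907  0.36778101] [[-0.992, 0.123, -0.002], [0.123, 0.992, 0.001], [0.002, 0.001, -1.0]]
```

Call:
{"fn": "arm_command", "kwargs": {
  "moves": [
    [[0, 0, -30, 0, 0, 0.11], [0, 0, -30, 0, 0, 0.1], [0, 0, -10, 0, 0, 0], [0, 0, 0, 0, 0, 0]]
  ]
}}

```text
clock: 4.15
tcp_pos: [0.6089, -0.0987, 0.2988]
tool_rot: [0.122, -3.138, -0.001]
wrist_force: [1.0, 0.1, 0.7]
grip_width: 0.0855
finger_force: 0.0
```

```bash
cat >> h.py <<'E'
def blobs(p,kind,z,amin=25):
    hsv=cv2.cvtColor(p["pixels"],cv2.COLOR_RGB2HSV).astype(int); H,S,V=hsv[...,0],hsv[...,1],hsv[...,2]
    m=((H<8)|(H>172))&(S>150)&(V>80) if kind=="red" else (abs(H-25)<7)&(S>140)&(V>120)
    n,l,s,c=cv2.connectedComponentsWithStats(m.astype(np.uint8))
    for i in range(1,n):
        if s[i,4]>amin: print(kind,s[i],c[i].round(1),ray(p,*c[i],z).round(4))
E
python3 - <<'E'
from h import *
p=camera("wrist"); o=get_obs(); print(o["tcp_pos"],R.from_rotvec(o["tool_rot"]).as_matrix().round(3)[:,1],p["world_from_camera"].round(3).tolist())
save(p,"w2.png"); blobs(p,"red",.108); blobs(p,"yel",.108)
for m in masks_of(p,"done_tube_mid")[:2]:
    q=np.argwhere(m["mask"])[:,::-1].astype(np.float32); r=cv2.minAreaRect(q); print(m["score"],r); b=cv2.boxPoints(r); print([ray(p,*x,.092).round(4)[:2] for x in b])
E
```

```text
[ 0.60924636 -0.09896679  0.29986137] [-0.078  0.997  0.   ] [[-0.078, 0.96, 0.269, 0.54], [0.997, 0.075, 0.021, -0.104], [0.0, 0.27, -0.963, 0.442], [0.0, 0.0, 0.0, 1.0]]
red [    0     0   118   153 16560] [58.9 72.8] [ 0.5256 -0.3612  0.108 ]
red [147 135  31   8  90] [162.4 138. ] [ 0.5814 -0.2633  0.108 ]
red [300 158  29  12 260] [314.1 163.9] [ 0.5962 -0.1046  0.108 ]
red [ 166  179   66   27 1398] [202.  193.5] [ 0.638  -0.2237  0.108 ]
red [301 184  29  11 249] [314.8 189.4] [ 0.6239 -0.1017  0.108 ]
yel [281   1  11  31 141] [285.5  16.3] [ 0.4587 -0.1417  0.108 ]
yel [226   8   9   6  41] [230.4  10.5] [ 0.4579 -0.1933  0.108 ]
yel [386  28  27  14 148] [399.5  33. ] [ 0.4645 -0.0327  0.108 ]
yel [566  28  34   9 172] [583.5  30.9] [0.4491 0.1415 0.108 ]
yel [235  41   9   7  43] [239.   44.3] [ 0.4862 -0.185   0.108 ]
yel [176 153  21   5  43] [186. 155.] [ 0.5972 -0.2396  0.108 ]
yel [620 174  20  22 238] [629.6 184.8] [0.5924 0.2364 0.108 ]
yel [554 176  22  21 255] [564.3 186.2] [0.5994 0.1666 0.108 ]
yel [488 178  22  21 256] [498.  187.9] [0.6068 0.0957 0.108 ]
yel [330 224   6   8  40] [332.3 227.9] [ 0.6667 -0.0789  0.108 ]
yel [298 226   5   7  35] [300. 229.] [ 0.6708 -0.115   0.108 ]
yel [201 242   5   9  28] [203.2 245.7] [ 0.6996 -0.2236  0.108 ]
0.69 ((316.5, 174.0), (128.0, 37.0), 90.0)
[array([ 0.5427, -0.1259]), array([ 0.5396, -0.0867]), array([ 0.6852, -0.0734]), array([ 0.6886, -0.1172])]
```

View pics/w2.png

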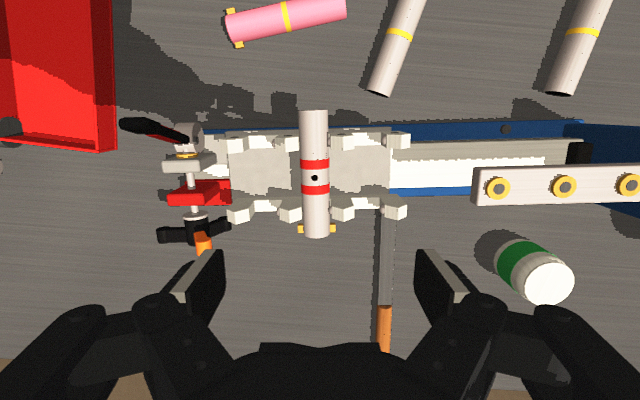

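The view shows the done tube's bands at (314,164) and (315,189), and three bushes along the guide bar at (498,188), (564,186) and (630,185), which gives yaw 0.103. The yellow tubes are at (399,33) and (583,31).

Call:
{"fn": "arm_command", "kwargs": {
  "moves": [
    [[1, -4, -60, 0, 0, 0.025], [0, 0, -60, 0, 0, 0], [0, 0, -50, 0, 0, 0], [0, 0, -30, 0, 0, 0], [0, 0, -20, 0, 0, 0], [0, 0, -6, 0, 0, 0], [0, 0, 0, 0, 0, 0]]
  ],
  "hand": 0.9
}}

```text
clock: 5.12
tcp_pos: [0.6109, -0.1035, 0.0745]
tool_rot: [-0.163, 3.136, -0.001]
wrist_force: [0.1, -1.0, -0.0]
grip_width: 0.0771
finger_force: 0.0
```

Call:
{"fn": "arm_command", "kwargs": {
  "moves": [
    [[0, 0, 0, 0, 0, 0], [0, 0, 0, 0, 0, 0], [0, 0, 0, 0, 0, 0], [0, 0, 0, 0, 0, 0], [0, 0, 0, 0, 0, 0], [0, 0, 0, 0, 0, 0]]
  ],
  "hand": 0,
  "squeeze": 60
}}

```text
clock: 5.88
tcp_pos: [0.6107, -0.1035, 0.0743]
tool_rot: [-0.164, 3.136, -0.001]
wrist_force: [-1.3, 0.4, 5.9]
grip_width: 0.0302
finger_force: 59.3
```

Call:
{"fn": "arm_command", "kwargs": {
  "moves": [
    [[0, 0, 10, 0, 0, 0], [0, 0, 30, 0, 0, 0], [0, 0, 60, 0, 0, 0], [0, 0, 60, 0, 0, 0], [0, 0, 60, 0, 0, 0], [-10, -30, 25, 0, 0, 0], [-17, -58, 0, 0, 0, -0.05], [-17, -58, 0, 0, 0, -0.05]]
  ]
}}

```text
clock: 6.88
tcp_pos: [0.5658, -0.2503, 0.3193]
tool_rot: [-0.006, 3.141, -0.0]
wrist_force: [1.0, 0.1, -1.4]
grip_width: 0.03
finger_force: 61.4
```

Call:
{"fn": "arm_command", "kwargs": {
  "moves": [
    [[-17, -58, 0, 0, 0, 0], [-17, -58, 0, 0, 0, 0], [-10, -55, 0, 0, 0, 0], [0, 0, 0, 0, 0, 0]]
  ]
}}

```text
clock: 7.38
tcp_pos: [0.5203, -0.4238, 0.3168]
tool_rot: [-0.001, -3.14, -0.002]
wrist_force: [0.3, -0.1, -2.4]
grip_width: 0.0305
finger_force: 61.4
```

```bash
python3 - <<'E'
from h import *
p=camera("wrist"); s=camera("side"); o=get_obs(); print(o["tcp_pos"],o["tool_rot"],o["grip_width"],o["wrist_force"])
cv2.imwrite("pics/m3.png",cv2.resize(np.vstack([p["pixels"][:,:,::-1],s["pixels"][:,:,::-1]]),(480,600)))
blobs(p,"red",.04,150)
hsv=cv2.cvtColor(p["pixels"],cv2.COLOR_RGB2HSV).astype(int); m=(((hsv[...,0]<8)|(hsv[...,0]>172))&(hsv[...,1]>150)&(hsv[...,2]>60)).astype(np.uint8)
c=max(cv2.findContours(m,cv2.RETR_EXTERNAL,cv2.CHAIN_APPROX_NONE)[0],key=cv2.contourArea)
print([ (v.tolist(),ray(p,*v,.04).round(3)[:2].tolist()) for v in cv2.approxPolyDP(c,6,True)[:,0]])
E
```

```text
[ 0.52188706 -0.42036212  0.3182243 ] [ 5.01211711e-03 -3.14137217e+00 -1.89483314e-03] 0.030432180883279845 [-1.02889193  0.25348382 -1.25104157]
red [ 259   82  105  145 4562] [289.5 130.3] [ 0.4776 -0.4615  0.04  ]
red [ 281  237   77   36 1808] [319.4 257.3] [ 0.6577 -0.4229  0.04  ]
red [ 436  247   56   35 1212] [461.6 265. ] [ 0.6703 -0.2153  0.04  ]
red [ 284  298   72   37 1501] [319.1 319.5] [ 0.7625 -0.4233  0.04  ]
[([363, 88], [0.426, -0.368]), ([260, 82], [0.419, -0.497]), ([261, 225], [0.608, -0.505]), ([281, 225], [0.608, -0.477]), ([277, 108], [0.45, -0.477]), ([362, 108], [0.45, -0.369])]
```

View pics/m3.png

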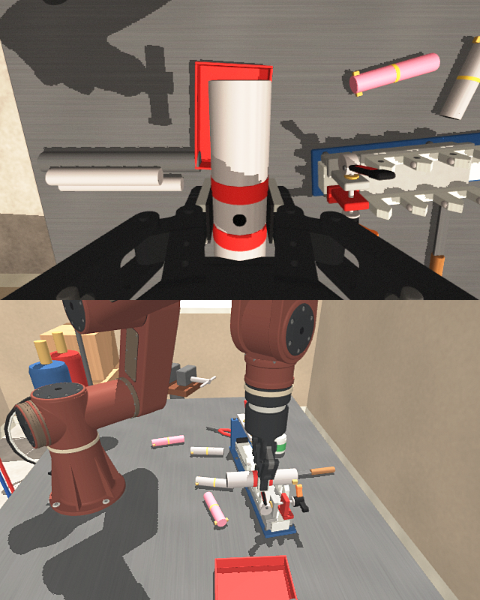

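The tray corners are at wrist pixels (484,117), (347,109) and (348,300), giving a centre near (0.518,-0.437). The finished tube is firmly held.

Call:
{"fn": "arm_command", "kwargs": {
  "moves": [
    [[-3, -15, -30, 0, 0, -0.04], [0, 0, -60, 0, 0, 0], [0, 0, -60, 0, 0, 0], [0, 0, -60, 0, 0, 0], [0, 0, -50, 0, 0, 0], [0, 0, -30, 0, 0, 0], [0, 0, -13, 0, 0, 0], [0, 0, 0, 0, 0, 0]]
  ]
}}

```text
clock: 8.48
tcp_pos: [0.5196, -0.4344, 0.0158]
tool_rot: [-0.055, -3.141, -0.001]
wrist_force: [0.5, -0.1, -1.0]
grip_width: 0.0303
finger_force: 61.4
```

Call:
{"fn": "arm_command", "kwargs": {
  "moves": [
    [[0, 0, 0, 0, 0, 0], [0, 0, 0, 0, 0, 0], [0, 0, 0, 0, 0, 0], [0, 0, 0, 0, 0, 0], [0, 0, 50, 0, 0, 0], [0, 0, 60, 0, 0, 0], [0, 0, 60, 0, 0, 0], [0, 0, 50, 0, 0, 0]]
  ],
  "hand": 0.6
}}

```text
clock: 9.48
tcp_pos: [0.5192, -0.4354, 0.2384]
tool_rot: [0.056, 3.14, -0.002]
wrist_force: [0.5, -1.2, 0.1]
grip_width: 0.0515
finger_force: 0.0
```

Call:
{"fn": "arm_command", "kwargs": {
  "moves": [
    [[-10, 60, 10, 0, 0, -0.05], [-10, 60, 10, 0, 0, -0.05], [-10, 60, 10, 0, 0, -0.05], [-10, 60, 0, 0, 0, -0.05], [-10, 60, 0, 0, 0, 0], [-10, 60, 0, 0, 0, 0], [0, 20, 0, 0, 0, 0], [0, 0, 0, 0, 0, 0]]
  ],
  "hand": 0.9
}}

```text
clock: 10.48
tcp_pos: [0.4592, -0.0541, 0.2659]
tool_rot: [0.366, 3.119, -0.0]
wrist_force: [0.2, -1.0, 0.3]
grip_width: 0.0767
finger_force: 0.0
```

```bash
python3 - <<'E'
from h import *
p=camera("wrist"); s=camera("side"); o=get_obs(); print(o["tcp_pos"],R.from_rotvec(o["tool_rot"]).as_matrix().round(3)[:,1],o["grip_width"],o["wrist_force"])
cv2.imwrite("pics/m4.png",cv2.resize(np.vstack([p["pixels"][:,:,::-1],s["pixels"][:,:,::-1]]),(480,600)))
blobs(p,"yel",.030,25)
for m in masks_of(p,"tube0_mid")[:4]:
    q=np.argwhere(m["mask"])[:,::-1].astype(np.float32); r=cv2.minAreaRect(q); print(m["score"],r); b=cv2.boxPoints(r); print([ray(p,*x,.02).round(4)[:2].tolist() for x in b])
E
```

```text
[ 0.45930036 -0.05572189  0.2654698 ] [ 0.233  0.972 -0.   ] 0.07683985895945106 [-0.04040697 -0.95927918  0.97638728]
yel [554  23   4  10  35] [555.5  27.6] [0.3692 0.2286 0.03  ]
yel [517  27   7  10  53] [520.5  31.2] [0.364  0.1918 0.03  ]
yel [515  86  33   8 171] [530.6  89.4] [0.4269 0.1991 0.03  ]
yel [333  91   6   9  45] [335.1  95. ] [ 0.3817 -0.017   0.03  ]
yel [365  92   5   8  40] [367.   95.5] [0.3906 0.0181 0.03  ]
yel [336 147  27   7 119] [348.1 150.4] [ 0.4464 -0.0156  0.03  ]
yel [230 156  17  23 111] [236.3 168.4] [ 0.4364 -0.1515  0.03  ]
yel [184 176   9   7  36] [188.2 178.8] [ 0.4352 -0.2122  0.03  ]
yel [201 200   9   8  38] [205.5 203.5] [ 0.4699 -0.202   0.03  ]
yel [606 268  24  20 263] [617.3 277.4] [0.6943 0.2985 0.03  ]
yel [537 288  23  18 180] [549.3 295. ] [0.7006 0.2093 0.03  ]
0.88 ((239.73020935058594, 168.4884796142578), (35.07853317260742, 116.24806213378906), 62.189579010009766)
[[0.4356, -0.2273], [0.4013, -0.0847], [0.4418, -0.0749], [0.479, -0.221]]
0.69 ((351.5, 147.5), (119.0, 37.0), 90.0)
[[0.3733, -0.0171], [0.3832, 0.0246], [0.5251, -0.0027], [0.5142, -0.0488]]
```

View pics/m4.png

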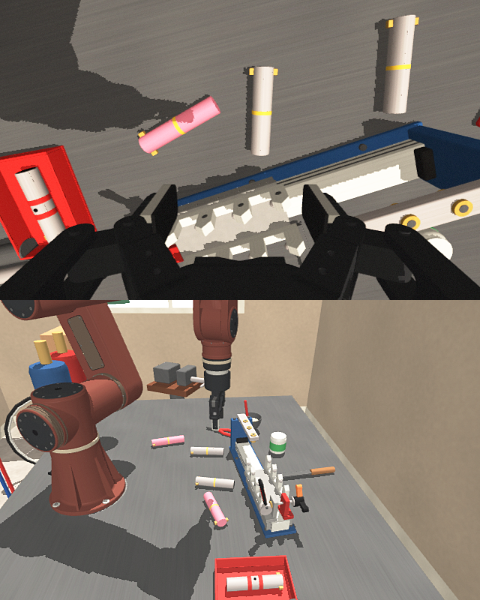

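Both views show the finished tube lying in the tray. The near tube's band is at wrist (348,150), or (0.446,-0.013), with yaw -0.21; the second is at (531,89).

Call:
{"fn": "arm_command", "kwargs": {
  "moves": [
    [[-7, 22, -40, 0, 0, 0.03], [-6, 21, -50, 0, 0, 0], [0, 0, -60, 0, 0, 0], [0, 0, -50, 0, 0, 0], [0, 0, -40, 0, 0, 0], [0, 0, -20, 0, 0, 0], [0, 0, 0, 0, 0, 0]]
  ]
}}

```text
clock: 11.5
tcp_pos: [0.4448, -0.0128, 0.0038]
tool_rot: [-0.325, -3.121, -0.001]
wrist_force: [0.2, -0.1, 1.0]
grip_width: 0.0773
finger_force: 0.0
```

Call:
{"fn": "arm_command", "kwargs": {
  "moves": [
    [[0, 0, 0, 0, 0, 0], [0, 0, 0, 0, 0, 0], [0, 0, 0, 0, 0, 0], [0, 0, 0, 0, 0, 0], [0, 0, 0, 0, 0, 0], [0, 0, 0, 0, 0, 0]]
  ],
  "hand": 0,
  "squeeze": 70
}}

```text
clock: 12.25
tcp_pos: [0.4473, -0.0128, 0.0069]
tool_rot: [0.323, 3.123, -0.001]
wrist_force: [-1.5, -0.6, 5.8]
grip_width: 0.0301
finger_force: 68.4
```

Call:
{"fn": "arm_command", "kwargs": {
  "moves": [
    [[0, 0, 20, 0, 0, 0], [0, 0, 60, 0, 0, 0], [0, 0, 60, 0, 0, 0], [0, 0, 60, 0, 0, 0], [20, -10, 40, 0, 0, 0], [0, 0, 0, 0, 0, 0]]
  ]
}}

```text
clock: 13.0
tcp_pos: [0.4683, -0.0232, 0.2489]
tool_rot: [0.323, 3.119, -0.002]
wrist_force: [-0.8, -0.1, -1.9]
grip_width: 0.0297
finger_force: 69.2
```

```bash
python3 - <<'E'
from h import *
p=camera("wrist"); o=get_obs(); print(o["tcp_pos"],R.from_rotvec(o["tool_rot"]).as_matrix().round(3)[:,1],o["grip_width"],o["wrist_force"])
save(p,"w5.png",None,0.8)
z=o["tcp_pos"][2]+.014
blobs(p,"yel",z+.015,25)
E
```

```text
[ 0.46694444 -0.02260221  0.24651702] [ 0.204  0.979 -0.   ] 0.029610917588525184 [-0.44184522 -0.6907829  -2.74378497]
yel [538  23   6  10  43] [540.3  27.5] [0.3901 0.0679 0.2755]
yel [501  25   7  10  58] [504.2  29.6] [0.3883 0.0562 0.2755]
yel [498  88  34   8 180] [513.9  91.3] [0.4085 0.0586 0.2755]
yel [270 112  16  25 381] [277.3 124. ] [ 0.4024 -0.0243  0.2755]
yel [363 115  17  25 380] [370.9 126.9] [0.4103 0.0082 0.2755]
yel [198 152  19  25 123] [204.4 165.5] [ 0.4115 -0.0543  0.2755]
yel [151 172   9   7  38] [154.7 175.1] [ 0.4111 -0.0735  0.2755]
yel [169 197   9   9  43] [173.3 201.3] [ 0.4223 -0.0701  0.2755]
yel [286 265  67  25 883] [318.9 279.4] [ 0.4664 -0.0225  0.2755]
yel [580 282  25  22 289] [592.3 292.5] [0.4955 0.0874 0.2755]
yel [507 302  24  21 267] [519.  311.4] [0.4986 0.0573 0.2755]
yel [ 45 308  10   7  39] [ 48.8 311.3] [ 0.4579 -0.1379  0.2755]
```

View pics/w5.png

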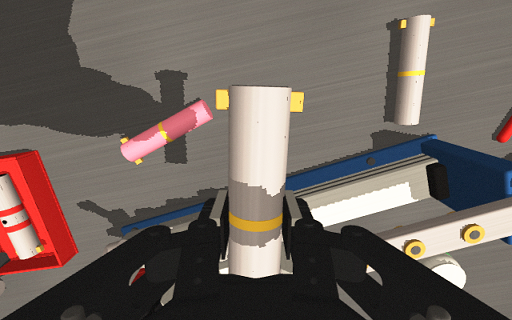

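The view shows the tube gripped with its band exactly at the TCP. The remaining tube's band is at (411,73) of the scaled picture.

```bash
python3 - <<'E'
from h import *
s=camera("scene"); g=cv2.imread("pics/scene0.png"); im=s["pixels"][:,:,::-1].copy()
# subpixel shift of static (tray/post) and carriage (nut) patches
for n,(x,y,w,h) in {"tray":(175,135,45,45),"post":(355,220,35,50),"nut":(203,183,22,24),"cradle":(228,180,40,35)}.items():
    r=cv2.matchTemplate(cv2.resize(im[y-10:y+h+10,x-10:x+w+10],None,fx=4,fy=4),cv2.resize(g[y:y+h,x:x+w],None,fx=4,fy=4),cv2.TM_CCOEFF_NORMED)
    _,v,_,l=cv2.minMaxLoc(r); print(n,round(v,3),(l[0]-40)/4,(l[1]-40)/4)
E
```

```text
tray 0.663 -1.0 0.0
post 1.0 0.0 0.0
nut 0.996 0.25 0.25
cradle 0.792 0.25 0.0
```

Call:
{"fn": "arm_command", "kwargs": {
  "moves": [
    [[25, -23, 5, 0, 0, 0.1], [25, -23, 0, 0, 0, 0.1], [25, -23, 0, 0, 0, 0.1], [25, -23, 0, 0, 0, 0], [25, -23, 0, 0, 0, 0], [25, -22, 0, 0, 0, 0], [0, 0, 0, 0, 0, 0], [0, 0, 0, 0, 0, 0]]
  ]
}}

```text
clock: 14.1
tcp_pos: [0.6152, -0.1585, 0.2491]
tool_rot: [0.148, -3.136, -0.002]
wrist_force: [0.6, -0.1, -2.4]
grip_width: 0.0301
finger_force: 69.3
```

```bash
python3 - <<'E'
from h import *
o=get_obs(); print(o["tcp_pos"],R.from_rotvec(o["tool_rot"]).as_matrix().round(3)[:,1],o["grip_width"],o["wrist_force"])
E
```

```text
[ 0.61519536 -0.15853981  0.24905835] [-0.094  0.996  0.002] 0.030061935869817463 [ 0.55133943 -0.08879765 -2.36356238]
```

Call:
{"fn": "arm_command", "kwargs": {
  "moves": [
    [[2, -2, -40, 0, 0, 0.01], [0, 0, -50, 0, 0, 0], [0, 0, -25, 0, 0, 0], [0, 0, -8, 0, 0, 0], [0, 0, -8, 0, 0, 0], [0, 0, -6, 0, 0, 0], [0, 0, 0, 0, 0, 0]]
  ]
}}

```text
clock: 14.98
tcp_pos: [0.6183, -0.1613, 0.1137]
tool_rot: [-0.164, 3.137, -0.0]
wrist_force: [-0.5, -0.2, -2.2]
grip_width: 0.0298
finger_force: 69.3
```

Call:
{"fn": "arm_command", "kwargs": {
  "moves": [
    [[0, 0, -5, 0, 0, 0], [0, 0, -5, 0, 0, 0], [0, 0, -5, 0, 0, 0], [0, 0, 0, 0, 0, 0]]
  ]
}}

```text
clock: 15.48
tcp_pos: [0.6191, -0.1607, 0.0992]
tool_rot: [-0.166, 3.135, 0.001]
wrist_force: [-0.0, 4.2, 4.0]
grip_width: 0.0297
finger_force: 69.1
```

Call:
{"fn": "arm_command", "kwargs": {
  "moves": [
    [[0, 0, -5, 0, 0, 0], [0, 0, -5, 0, 0, 0], [0, 0, -5, 0, 0, 0], [0, 0, -1, 0, 0, 0], [0, 0, 0, 0, 0, 0]]
  ]
}}

```text
clock: 16.1
tcp_pos: [0.6196, -0.1605, 0.0835]
tool_rot: [-0.166, 3.134, 0.001]
wrist_force: [3.8, 5.4, 5.5]
grip_width: 0.0302
finger_force: 69.3
```

Call:
{"fn": "arm_command", "kwargs": {
  "moves": [
    [[0, 0, -2, 0, 0, 0], [0, 0, -2, 0, 0, 0], [0, 0, 0, 0, 0, 0]]
  ]
}}

```text
clock: 16.48
tcp_pos: [0.6199, -0.1606, 0.0826]
tool_rot: [-0.166, 3.132, -0.0]
wrist_force: [-5.9, 9.7, 26.1]
grip_width: 0.0296
finger_force: 71.6
```

Call:
{"fn": "arm_command", "kwargs": {
  "moves": [
    [[0, 0, 2, 0, 0, 0], [0, 0, 0, 0, 0, 0], [0, 0, 0, 0, 0, 0], [0, 0, 30, 0, 0, 0], [0, 0, 60, 0, 0, 0], [0, 0, 60, 0, 0, 0], [0, 0, 60, 0, 0, 0], [0, 30, 0, 0, 0, 0]]
  ],
  "hand": 0.65
}}

```text
clock: 17.48
tcp_pos: [0.62, -0.1335, 0.2961]
tool_rot: [-0.159, 3.13, -0.007]
wrist_force: [0.5, 0.8, -0.5]
grip_width: 0.055
finger_force: 0.0
```

Call:
{"fn": "arm_command", "kwargs": {
  "moves": [
    [[0, 30, 0, 0, 0, 0], [0, 0, 0, 0, 0, 0], [0, 0, 0, 0, 0, 0]]
  ]
}}

```text
clock: 17.85
tcp_pos: [0.6181, -0.1017, 0.29]
tool_rot: [0.164, -3.137, 0.0]
wrist_force: [-0.1, -0.1, 0.5]
grip_width: 0.0558
finger_force: 0.0
```

```bash
python3 - <<'E'
from h import *
p=camera("wrist"); o=get_obs(); print(o["tcp_pos"],R.from_rotvec(o["tool_rot"]).as_matrix().round(3)[:,1])
save(p,"w6.png"); blobs(p,"yel",.108,25);
E
```

```text
[ 0.61809352 -0.10198231  0.28994212] [-0.103  0.995  0.   ]
yel [290   0   8  21  97] [293.2  10.2] [ 0.4657 -0.1411  0.108 ]
yel [579  25  35  10 188] [596.8  28.3] [0.4515 0.1389 0.108 ]
yel [239  29   9   7  48] [243.3  32. ] [ 0.4885 -0.1856  0.108 ]
yel [ 65 107   8   8  49] [ 67.9 110.5] [ 0.5767 -0.355   0.108 ]
yel [277 107   7  10  60] [279.7 111.4] [ 0.5558 -0.147   0.108 ]
yel [250 169  30   8 159] [264.6 173.5] [ 0.6196 -0.1583  0.108 ]
yel [498 175  23  22 272] [509.2 185.1] [0.6052 0.0979 0.108 ]
yel [566 175  24  22 282] [577.6 185.2] [0.5979 0.1694 0.108 ]
yel [635 179   5  17  63] [637.4 187.7] [0.5938 0.2328 0.108 ]
yel [198 234   8  15  82] [201.4 241.1] [ 0.7028 -0.2233  0.108 ]
```

View pics/w6.png

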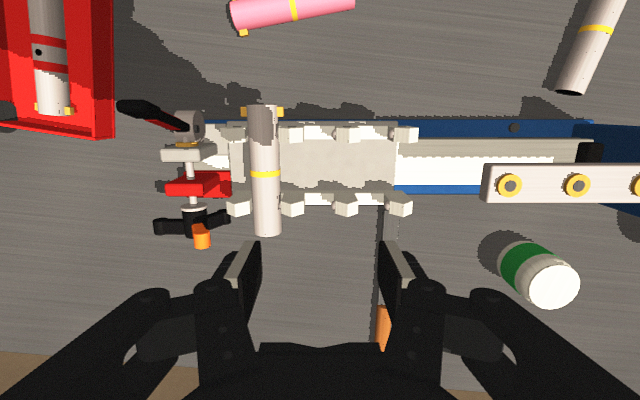

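The view shows the first tube seated in the rearmost notch, with its band at (265,174), or (0.620,-0.158), about 2 mm from the centre line. The next tube's band is at (597,28).

Call:
{"fn": "arm_command", "kwargs": {
  "moves": [
    [[-27, 41, 0, 0, 0, -0.1], [-27, 41, 0, 0, 0, -0.1], [-27, 41, 0, 0, 0, -0.1], [-27, 41, 0, 0, 0, 0], [-27, 41, 0, 0, 0, 0], [-27, 41, -10, 0, 0, 0], [-15, 30, -10, 0, 0, 0], [0, 0, 0, 0, 0, 0]]
  ],
  "hand": 0.9
}}

```text
clock: 18.9
tcp_pos: [0.4403, 0.1756, 0.2698]
tool_rot: [-0.304, -3.126, -0.0]
wrist_force: [0.6, -0.9, 0.8]
grip_width: 0.0771
finger_force: 0.0
```

```bash
python3 - <<'E'
from h import *
p=camera("wrist"); o=get_obs(); print(o["tcp_pos"],R.from_rotvec(o["tool_rot"]).as_matrix().round(3)[:,1])
blobs(p,"yel",.03,25)
for m in masks_of(p,"tube0_mid")[:3]:
    q=np.argwhere(m["mask"])[:,::-1].astype(np.float32); r=cv2.minAreaRect(q); print(m["score"],r); b=cv2.boxPoints(r); print([ray(p,*x,.02).round(4)[:2].tolist() for x in b])
E
```

```text
[0.44107741 0.17467792 0.27019003] [ 0.194  0.981 -0.   ]
yel [355  94   5   9  28] [356.5  98.3] [0.3692 0.2335 0.03  ]
yel [323  96   5   8  26] [325.3 100. ] [0.3641 0.1979 0.03  ]
yel [330 150  26   6 113] [342.1 153. ] [0.4279 0.2064 0.03  ]
yel [ 60 201  21  23 104] [ 66.6 214.3] [ 0.4371 -0.1507  0.03  ]
yel [ 21 218   8   6  33] [ 24.4 220.5] [ 0.4346 -0.207   0.03  ]
yel [ 40 240   8   7  35] [ 43.7 243.5] [ 0.4691 -0.1963  0.03  ]
yel [338 337  19   7  61] [346.7 340.4] [0.6932 0.1663 0.03  ]
0.85 ((73.77384948730469, 213.10879516601562), (34.40403747558594, 115.02993774414062), 64.31185150146484)
[[0.4364, -0.2315], [0.3995, -0.0737], [0.4418, -0.0695], [0.4817, -0.2316]]
0.59 ((61.53865051269531, 348.9724426269531), (61.047584533691406, 37.16101837158203), 65.82089233398438)
[[0.594, -0.2797], [0.5794, -0.221], [0.6784, -0.2232], [0.6954, -0.2855]]
```

Call:
{"fn": "arm_command", "kwargs": {
  "moves": [
    [[-7, 16, -40, 0, 0, 0.035], [-6, 15, -50, 0, 0, 0], [0, 0, -60, 0, 0, 0], [0, 0, -50, 0, 0, 0], [0, 0, -40, 0, 0, 0], [0, 0, -22, 0, 0, 0], [0, 0, 0, 0, 0, 0]]
  ]
}}

```text
clock: 19.88
tcp_pos: [0.4275, 0.2043, 0.0069]
tool_rot: [-0.255, -3.128, 0.001]
wrist_force: [-1.1, -0.1, 0.7]
grip_width: 0.0764
finger_force: 0.0
```

Call:
{"fn": "arm_command", "kwargs": {
  "moves": [
    [[0, 0, 0, 0, 0, 0], [0, 0, 0, 0, 0, 0], [0, 0, 0, 0, 0, 0], [0, 0, 0, 0, 0, 0], [0, 0, 0, 0, 0, 0], [0, 0, 0, 0, 0, 0]]
  ],
  "hand": 0,
  "squeeze": 70
}}

```text
clock: 20.62
tcp_pos: [0.4294, 0.2058, 0.01]
tool_rot: [0.252, 3.129, 0.001]
wrist_force: [-0.9, -0.7, 6.7]
grip_width: 0.0297
finger_force: 68.9
```

Call:
{"fn": "arm_command", "kwargs": {
  "moves": [
    [[0, 0, 20, 0, 0, 0], [0, 0, 60, 0, 0, 0], [0, 0, 60, 0, 0, 0], [0, 0, 60, 0, 0, 0], [0, -20, 60, 0, 0, 0], [0, -50, 10, 0, 0, 0], [0, 0, 0, 0, 0, 0], [0, 0, 0, 0, 0, 0]]
  ]
}}

```text
clock: 21.62
tcp_pos: [0.4282, 0.1361, 0.2777]
tool_rot: [0.253, 3.131, 0.001]
wrist_force: [0.5, 0.7, -1.3]
grip_width: 0.0293
finger_force: 69.6
```

```bash
python3 - <<'E'
from h import *
p=camera("wrist"); o=get_obs(); print(o["tcp_pos"],R.from_rotvec(o["tool_rot"]).as_matrix().round(3)[:,1],o["grip_width"],o["wrist_force"])
z=o["tcp_pos"][2]+.01
blobs(p,"yel",z+.015,300)
E
```

```text
[0.42795027 0.13642824 0.27738833] [0.16  0.987 0.   ] 0.02916144503300269 [-0.16710703  0.07268937 -1.09748566]
yel [287 259  66  23 851] [319.3 272.3] [0.4243 0.1371 0.3024]
```

Call:
{"fn": "arm_command", "kwargs": {
  "moves": [
    [[31, -40, 0, 0, 0, 0.1], [31, -40, 0, 0, 0, 0.1], [31, -40, 0, 0, 0, 0.064], [31, -40, 0, 0, 0, 0], [31, -40, 0, 0, 0, 0], [30, -39, 0, 0, 0, 0], [0, 0, 0, 0, 0, 0], [0, 0, 0, 0, 0, 0]]
  ]
}}

```text
clock: 22.68
tcp_pos: [0.613, -0.1018, 0.277]
tool_rot: [0.164, -3.136, -0.002]
wrist_force: [0.1, -0.1, 0.0]
grip_width: 0.0301
finger_force: 69.7
```

```bash
python3 - <<'E'
from h import *
p=camera("wrist"); o=get_obs(); print(o["tcp_pos"],R.from_rotvec(o["tool_rot"]).as_matrix().round(3)[:,1],o["grip_width"],o["wrist_force"])
blobs(p,"yel",o["tcp_pos"][2]+.021,300); blobs(p,"yel",.108,100)
E
```

```text
[ 0.61291586 -0.10153715  0.2775762 ] [-0.105  0.995  0.001] 0.029562143362992656 [-0.09714925  0.51971647 -1.49093196]
yel [357 109  15  24 357] [363.9 120.4] [ 0.5466 -0.0915  0.2986]
yel [265 110  16  24 362] [272.3 121.5] [ 0.5506 -0.1254  0.2986]
yel [505 184  24  23 306] [516.4 195. ] [ 0.5688 -0.0272  0.2986]
yel [287 259  65  23 842] [319.2 272.3] [ 0.6108 -0.1014  0.2986]
yel [288   0   9  23 109] [291.7  11.2] [ 0.4647 -0.141   0.108 ]
yel [357 109  15  24 357] [363.9 120.4] [ 0.5502 -0.0648  0.108 ]
yel [265 110  16  24 362] [272.3 121.5] [ 0.5603 -0.1518  0.108 ]
yel [247 177  31   8 175] [261.9 181.1] [ 0.6196 -0.1584  0.108 ]
yel [505 184  24  23 306] [516.4 195. ] [0.607 0.1   0.108]
yel [576 184  25  23 298] [587.7 195. ] [0.5995 0.1722 0.108 ]
yel [287 259  65  23 842] [319.2 272.3] [ 0.7149 -0.0904  0.108 ]
```

Call:
{"fn": "arm_command", "kwargs": {
  "moves": [
    [[1, -2, -55, 0, 0, 0], [0, 0, -55, 0, 0, 0], [0, 0, -30, 0, 0, 0], [0, 0, -10, 0, 0, 0], [0, 0, -5, 0, 0, 0], [0, 0, -5, 0, 0, 0], [0, 0, 0, 0, 0, 0]]
  ]
}}

```text
clock: 23.6
tcp_pos: [0.6146, -0.1051, 0.1185]
tool_rot: [-0.162, 3.136, -0.001]
wrist_force: [0.6, 0.7, -1.9]
grip_width: 0.0297
finger_force: 69.7
```

Call:
{"fn": "arm_command", "kwargs": {
  "moves": [
    [[0, 0, -5, 0, 0, 0], [0, 0, -5, 0, 0, 0], [0, 0, -5, 0, 0, 0], [0, 0, 0, 0, 0, 0]]
  ]
}}

```text
clock: 24.1
tcp_pos: [0.6146, -0.1036, 0.1031]
tool_rot: [-0.163, 3.136, 0.004]
wrist_force: [0.9, 8.4, 3.6]
grip_width: 0.0293
finger_force: 70.4
```

Call:
{"fn": "arm_command", "kwargs": {
  "moves": [
    [[0, 0, -5, 0, 0, 0], [0, 0, -5, 0, 0, 0], [0, 0, -5, 0, 0, 0], [0, 0, -2, 0, 0, 0], [0, 0, 0, 0, 0, 0]]
  ]
}}

```text
clock: 24.72
tcp_pos: [0.6148, -0.1034, 0.0864]
tool_rot: [-0.163, 3.135, 0.004]
wrist_force: [0.3, 9.7, 5.1]
grip_width: 0.0291
finger_force: 70.3
```

Call:
{"fn": "arm_command", "kwargs": {
  "moves": [
    [[0, 2, -2, 0, 0, 0], [0, 0, -2, 0, 0, 0], [0, 0, 0, 0, 0, 0]]
  ]
}}

```text
clock: 25.1
tcp_pos: [0.6149, -0.1033, 0.0857]
tool_rot: [-0.162, 3.135, -0.002]
wrist_force: [-11.6, 3.6, 28.8]
grip_width: 0.0293
finger_force: 72.8
```

Seated. Release gently with limited opening, lift and look.

Call:
{"fn": "arm_command", "kwargs": {
  "moves": [
    [[0, 0, 2, 0, 0, 0], [0, 0, 0, 0, 0, 0], [0, 0, 0, 0, 0, 0], [0, 0, 30, 0, 0, 0], [0, 0, 60, 0, 0, 0], [0, 0, 60, 0, 0, 0], [0, 0, 60, 0, 0, 0], [0, 0, 0, 0, 0, 0]]
  ],
  "hand": 0.5
}}

```text
clock: 26.1
tcp_pos: [0.616, -0.1038, 0.2995]
tool_rot: [-0.162, 3.13, -0.005]
wrist_force: [0.9, 0.2, -0.6]
grip_width: 0.0431
finger_force: 0.0
```

```bash
python3 - <<'E'
from h import *
p=camera("wrist"); s=camera("side"); c=camera("scene"); o=get_obs(); print(o["tcp_pos"],R.from_rotvec(o["tool_rot"]).as_matrix().round(3)[:,1])
blobs(p,"yel",.108,25)
a=cv2.resize(p["pixels"][80:320,120:440,::-1],(440,330)); b=cv2.resize(s["pixels"][200:310,310:420,::-1],(330,330),interpolation=cv2.INTER_CUBIC); 
d=cv2.resize(c["pixels"][130:240,190:310,::-1],(288,264),interpolation=cv2.INTER_CUBIC); out=np.zeros((600,770,3),np.uint8); out[:330,:440]=a; out[:330,440:770]=b; out[330:594,:288]=d
cv2.imwrite("pics/m7.png",out)
for n in ["lever","nut"]:
    for q in (p,s,c):
        r=search_frame(q,n); print(n,[(round(x["score"],2),[round(float(v),1) for v in x["rect"]]) for x in r[:1]])
E
```

```text
[ 0.61402662 -0.10302439  0.29251012] [-0.103  0.995  0.001]
yel [292   0   9  23 105] [295.8  11.1] [ 0.4635 -0.1419  0.108 ]
yel [243  31   9   7  46] [247.3  33.9] [ 0.4875 -0.1863  0.108 ]
yel [ 73 107   8   8  50] [ 76.2 110.7] [ 0.5761 -0.3567  0.108 ]
yel [300 107   6   9  50] [302.7 110.8] [ 0.5524 -0.1275  0.108 ]
yel [336 106   6  10  56] [338.5 110.8] [ 0.5487 -0.0914  0.108 ]
yel [281 108   6   9  54] [283.5 112. ] [ 0.5556 -0.1468  0.108 ]
yel [183 142  19   4  39] [191.2 143.5] [ 0.5973 -0.2404  0.108 ]
yel [254 169  29   7 148] [268.2 172.5] [ 0.6196 -0.1586  0.108 ]
yel [307 168  28   7 145] [320.2 171.5] [ 0.6128 -0.1034  0.108 ]
yel [495 174  23  21 257] [505.9 183.9] [0.6055 0.0971 0.108 ]
yel [562 174  22  21 261] [572.2 183.9] [0.5981 0.1678 0.108 ]
yel [628 174  12  21 144] [633.4 185.4] [0.5928 0.2336 0.108 ]
yel [204 232   7  13  77] [207.5 237.9] [ 0.7024 -0.2229  0.108 ]
lever [(0.84, [124.0, 102.2, 87.0, 44.2])]
lever [(0.74, [343.7, 239.9, 19.3, 49.2])]
lever [(0.66, [233.8, 140.4, 11.4, 42.8])]
nut [(0.9, [159.0, 206.3, 74.9, 40.2])]
nut [(0.72, [394.4, 244.5, 17.6, 38.6])]
nut [(0.83, [201.8, 180.4, 20.9, 30.3])]
```

View pics/m7.png

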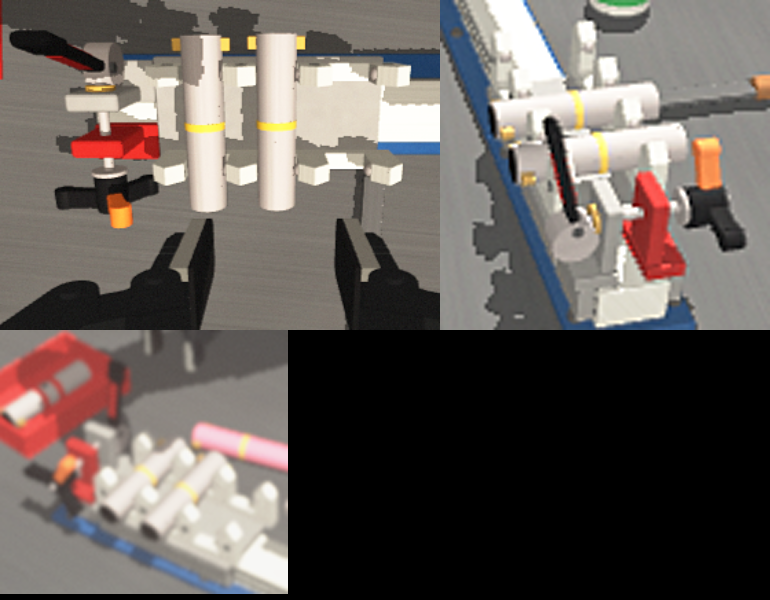

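The views show both yellow tubes seated at bands (268,172) and (320,171), the front notch empty, the lever leaning near-upright, and the nut with its orange arm up.

```bash
python3 - <<'E'
from h import *
p=camera("wrist"); s=camera("side")
print("lever end",tri([p,s],[(135,111),(346.7,243)]).round(4)," pivot",tri([p,s],[(192.7,125),(355,280)]).round(4))
# red ear and orange arm
hs=lambda q:cv2.cvtColor(q["pixels"],cv2.COLOR_RGB2HSV).astype(int)
def cen(q,box,lo,hi,smin=150):
    h=hs(q); m=np.zeros(h.shape[:2],bool); x,y,w,g=box; m[y:y+g,x:x+w]=True
    m&=(h[...,0]>=lo)&(h[...,0]<=hi)&(h[...,1]>smin)&(h[...,2]>90); a=np.argwhere(m)[:,::-1]; return a.mean(0),len(a)
a,na=cen(p,(185,215,60,40),9,18); b,nb=cen(s,(390,235,30,30),9,18); print(a,na,b,nb,"orange",tri([p,s],[a,b]).round(4))
c=camera("scene"); d,nd=cen(c,(200,175,30,35),9,18); print(d,nd,"orange3",tri([p,s,c],[a,b,d]).round(4))
E
```

```text
lever end [ 0.5603 -0.248   0.1864]  pivot [ 0.5805 -0.2462  0.0797]
[202.32797428 237.97749196] 311 [398.53571429 254.98214286] 112 orange [ 0.6885 -0.2197  0.1211]
[216.08823529 188.70588235] 34 orange3 [ 0.6896 -0.2208  0.1207]
```

Call:
{"fn": "arm_command", "kwargs": {
  "moves": [
    [[2, -25, 1, 0, 0, -0.175], [2, -25, 1, 0, 0, -0.175], [2, -25, 1, 0, 0, -0.175], [2, -25, 1, 0, 0, -0.175], [2, -25, 1, 0, 0, -0.175], [3, -25, 1, 0, 0, -0.175], [3, -25, 1, 0, 0, -0.175], [3, -25, 1, 0, 0, -0.175]]
  ],
  "hand": 0.28
}}

```text
clock: 27.7
tcp_pos: [0.6332, -0.3039, 0.3016]
tool_rot: [1.904, 2.498, 0.0]
wrist_force: [0.3, 0.2, -0.8]
grip_width: 0.0238
finger_force: 0.0
```

Call:
{"fn": "arm_command", "kwargs": {
  "moves": [
    [[0, 0, 0, 0, 0, -0.17], [0, 0, 0, 0.12, 0, 0], [0, 0, 0, 0.12, 0, 0], [0, 0, 0, 0.11, 0, 0], [0, 0, 0, 0, 0, 0]]
  ]
}}

```text
clock: 28.32
tcp_pos: [0.6263, -0.3017, 0.2946]
tool_rot: [-1.928, -2.13, -0.38]
wrist_force: [-0.2, -0.2, 0.1]
grip_width: 0.0239
finger_force: 0.0
```

```bash
python3 - <<'E'
from h import *
p=camera("wrist"); o=get_obs(); print(o["tcp_pos"],R.from_rotvec(o["tool_rot"]).as_matrix().round(3).tolist(),o["qpos"].round(2),o["grip_width"],o["wrist_force"])
save(p,"w8.png")
E
```

```text
[ 0.62659978 -0.30051882  0.29928594] [[-0.101, 0.995, -0.003], [0.933, 0.096, 0.346], [0.345, 0.033, -0.938]] [-0.75  0.86  1.15  2.11  0.25  0.69] 0.02375260486289391 [0.82054114 0.51883724 1.50132793]
```

View pics/w8.png

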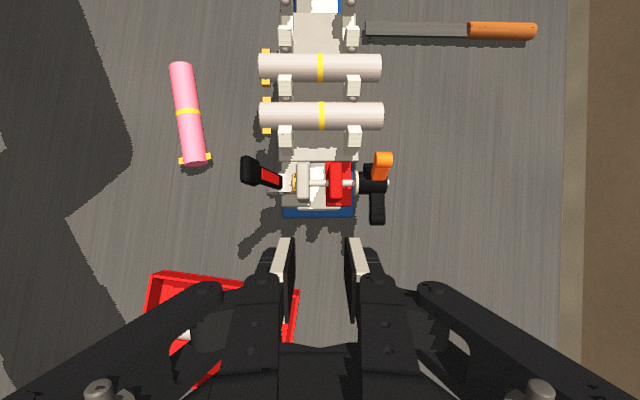

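The view shows the ears at (303,180) and (338,183), the lever at (255,170), the nut's orange arm at (383,165) and the fingers at (285,265) and (355,262). The fingers are lined up behind the carriage.

Call:
{"fn": "arm_command", "kwargs": {
  "moves": [
    [[6, 0, -40, 0, 0.033, 0], [0, 0, -50, 0, 0, 0], [0, 0, -50, 0, 0, 0], [0, 0, -40, 0, 0, 0], [0, 0, -20, 0, 0, 0], [0, 0, 0, 0, 0, 0]]
  ]
}}

```text
clock: 29.12
tcp_pos: [0.6338, -0.2996, 0.1032]
tool_rot: [-1.922, -2.123, -0.346]
wrist_force: [-0.7, 0.5, 1.3]
grip_width: 0.0238
finger_force: 0.0
```

```bash
python3 - <<'E'
from h import *
o=get_obs(); print(o["tcp_pos"],R.from_rotvec(o["tool_rot"]).as_matrix().round(3).tolist(),o["qpos"].round(2),o["wrist_force"])
E
```

```text
[ 0.63383462 -0.29957213  0.10323247] [[-0.093, 0.995, -0.03], [0.934, 0.098, 0.343], [0.344, 0.004, -0.939]] [-0.73  0.76  0.64  1.72  0.24  0.71] [-0.70041627  0.46675232  1.34308417]
```

Call:
{"fn": "arm_command", "kwargs": {
  "moves": [
    [[-1, 8, -5, 0, 0, 0], [-1, 8, 0, 0, 0, 0], [-1, 8, 0, 0, 0, 0], [-1, 8, 0, 0, 0, 0], [-1, 8, 0, 0, 0, 0], [-1, 8, 0, 0, 0, 0], [0, 0, 0, 0, 0, 0]]
  ]
}}

```text
clock: 30.0
tcp_pos: [0.6272, -0.2509, 0.0968]
tool_rot: [-1.921, -2.121, -0.347]
wrist_force: [-0.5, 1.3, 0.5]
grip_width: 0.0236
finger_force: 0.0
```

```bash
python3 - <<'E'
from h import *
p=camera("wrist"); s=camera("side"); blobs(p,"yel",.108,60)
a=cv2.resize(s["pixels"][190:310,300:430,::-1],(390,360),interpolation=cv2.INTER_CUBIC); b=cv2.resize(p["pixels"][40:300,200:460,::-1],(390,390)); out=np.zeros((400,800,3),np.uint8); out[:360,:390]=a; out[:390,400:790]=b; cv2.imwrite("pics/m9.png",out)
E
```

```text
yel [195   4  19   8 141] [204.3   7.4] [ 0.5594 -0.1366  0.108 ]
yel [318  11  13  68 779] [324.2  44.9] [ 0.6192 -0.1497  0.108 ]
yel [193  71  19  13 223] [202.3  77.1] [ 0.5628 -0.1715  0.108 ]
yel [ 59  77  52  16 383] [83.5 82.9] [ 0.507  -0.1799  0.108 ]
yel [472 117  44  19 684] [494.3 125.3] [ 0.7032 -0.1811  0.108 ]
yel [256 172   5  40 151] [257.8 191.3] [ 0.5954 -0.2233  0.108 ]
```

View pics/m9.png

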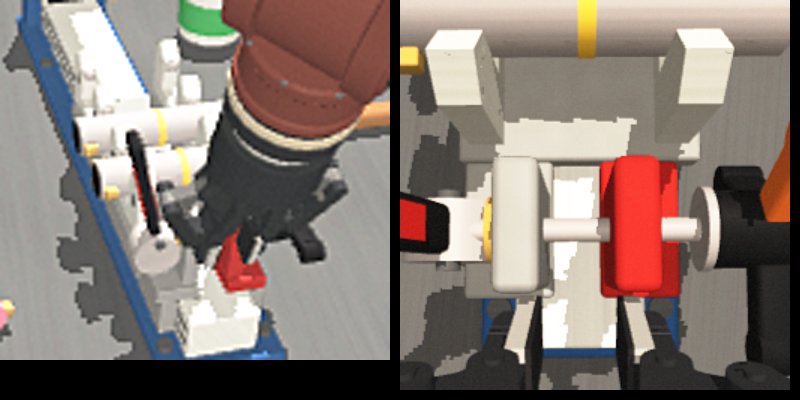

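The view shows the fingers right behind both ears (525,325 and 628,325 in the crop) and centred. Now push.

Call:
{"fn": "arm_command", "kwargs": {
  "moves": [
    [[-1, 10, 0, 0, 0, 0], [-2, 15, 0, 0, 0, 0], [-2, 20, 0, 0, 0, 0], [-2, 20, 0, 0, 0, 0], [-2, 20, 0, 0, 0, 0], [-2, 20, 0, 0, 0, 0], [-2, 20, 0, 0, 0, 0]]
  ]
}}

```text
clock: 30.98
tcp_pos: [0.614, -0.1272, 0.0962]
tool_rot: [-1.924, -2.121, -0.345]
wrist_force: [-0.9, -5.2, -0.6]
grip_width: 0.0244
finger_force: 2.5
```

Call:
{"fn": "arm_command", "kwargs": {
  "moves": [
    [[-2, 20, 0, 0, 0, 0], [-2, 20, 0, 0, 0, 0], [-2, 15, 0, 0, 0, 0], [-1, 8, 0, 0, 0, 0], [0, 0, 0, 0, 0, 0]]
  ]
}}

```text
clock: 31.6
tcp_pos: [0.6073, -0.0634, 0.0968]
tool_rot: [-1.922, -2.121, -0.347]
wrist_force: [0.6, 0.4, 0.8]
grip_width: 0.0242
finger_force: 0.0
```

```bash
python3 - <<'E'
from h import *
p=camera("wrist"); o=get_obs(); print(o["tcp_pos"],o["qpos"].round(2),o["wrist_force"]); blobs(p,"yel",.108,300)
E
```

```text
[ 0.60737134 -0.06375218  0.0966893 ] [-0.47  0.33  0.07  1.5   0.3   0.97] [-0.45435515  0.68810689  0.71549192]
yel [319  11  13  67 811] [324.6  43.8] [0.5995 0.0383 0.108 ]
yel [473 116  44  19 622] [494.8 124.2] [0.6835 0.0069 0.108 ]
yel [ 43 332  58  26 481] [ 71.  347.2] [ 0.5005 -0.1134  0.108 ]
```

Call:
{"fn": "arm_command", "kwargs": {
  "moves": [
    [[-1, 10, 0, 0, 0, 0], [-1, 8, 0, 0, 0, 0], [-1, 6, 0, 0, 0, 0], [0, 4, 0, 0, 0, 0], [0, 3, 0, 0, 0, 0], [0, 2, 0, 0, 0, 0], [0, 0, 0, 0, 0, 0]]
  ]
}}

```text
clock: 32.52
tcp_pos: [0.6064, -0.0484, 0.0972]
tool_rot: [-1.948, -2.134, -0.32]
wrist_force: [-8.1, -80.4, 3.5]
grip_width: 0.024
finger_force: 39.2
```

```bash
python3 - <<'E'
from h import *
p=camera("wrist"); o=get_obs(); print(o["tcp_pos"],o["wrist_force"]); blobs(p,"yel",.108,300)
E
```

```text
[ 0.60636266 -0.04840035  0.09713223] [ -9.88220832 -79.29008699   2.0141664 ]
yel [316  12  13  69 846] [322.2  45.3] [0.5983 0.0513 0.108 ]
yel [473 126  44  18 626] [494.4 133.4] [0.6823 0.0167 0.108 ]
```

Call:
{"fn": "arm_command", "kwargs": {
  "moves": [
    [[1, -8, 0, 0, 0, 0], [0, 0, 0, 0, 0, 0]]
  ]
}}

```text
clock: 32.83
tcp_pos: [0.6063, -0.049, 0.0969]
tool_rot: [-1.937, -2.127, -0.332]
wrist_force: [-6.7, -44.6, 2.0]
grip_width: 0.0239
finger_force: 22.3
```

```bash
python3 - <<'E'
from h import *
p=camera("wrist"); s=camera("side"); c=camera("scene"); o=get_obs(); print(o["tcp_pos"],o["wrist_force"]); blobs(p,"yel",.108,300)
a=cv2.resize(s["pixels"][140:270,260:400,::-1],(390,362),interpolation=cv2.INTER_CUBIC); b=cv2.resize(p["pixels"][0:300,150:500,::-1],(400,342)); d=cv2.resize(c["pixels"][150:290,240:400,::-1],(274,240),interpolation=cv2.INTER_CUBIC)
out=np.zeros((600,800,3),np.uint8); out[:362,:390]=a; out[:342,400:800]=b;out[360:600,400:674]=d; cv2.imwrite("pics/m10.png",out)
E
```

```text
[ 0.60630698 -0.04900225  0.09690453] [ -6.64033712 -46.60098124   1.40931683]
yel [317  13  13  68 839] [322.8  45.9] [0.5983 0.0509 0.108 ]
yel [472 123  44  18 612] [494.5 131. ] [0.6823 0.0174 0.108 ]
```

View pics/m10.png

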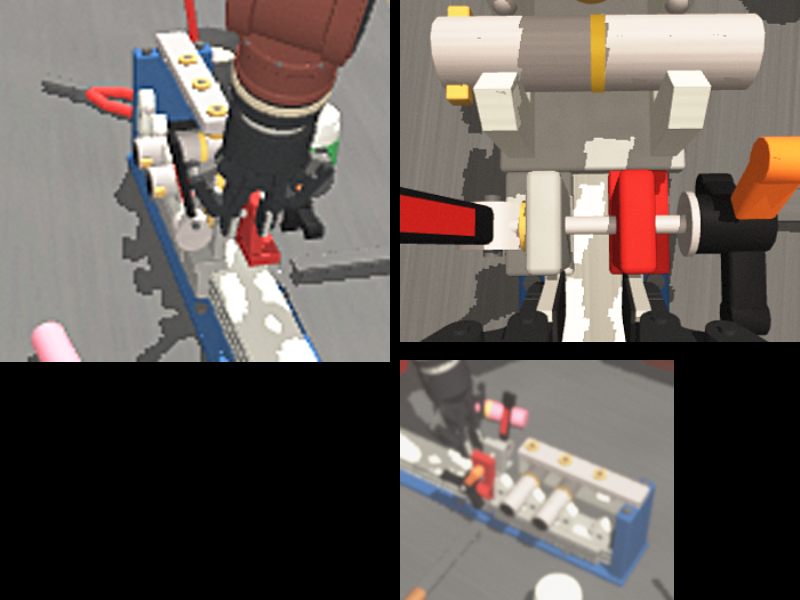

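The views show the carriage with its rear tube just short of the first bush. It needs checking against the stop.

Call:
{"fn": "arm_command", "kwargs": {
  "moves": [
    [[1, -8, 0, 0, 0, 0], [1, -8, 0, 0, 0, 0], [0, 0, 0, 0, 0, 0]]
  ]
}}

```text
clock: 33.35
tcp_pos: [0.6075, -0.055, 0.0965]
tool_rot: [-1.923, -2.12, -0.348]
wrist_force: [-0.1, 0.4, -0.1]
grip_width: 0.0244
finger_force: 0.0
```

```bash
python3 - <<'E'
from h import *
p=camera("wrist"); s=camera("side"); c=camera("scene"); o=get_obs(); print(o["tcp_pos"],o["wrist_force"]); blobs(p,"yel",.108,300)
for q,n in((s,"side"),(c,"scene")): print(n); blobs(q,"yel",.108,5)
for y in (.042,.061): print(y, proj(s,[.597,y,.108]).round(1), proj(c,[.597,y,.108]).round(1))
d=np.array([-.103,.995]); 
print("stop face px expect (jig y .17)",proj(c,[.597-.103*.17,.044+.995*.17,.056]).round(1))
a=cv2.resize(s["pixels"][150:230,290:370,::-1],(400,400),interpolation=cv2.INTER_CUBIC); b=cv2.resize(c["pixels"][190:280,290:390,::-1],(400,360),interpolation=cv2.INTER_CUBIC)
out=np.zeros((400,800,3),np.uint8); out[:,:400]=a; out[:360,400:]=b; cv2.imwrite("pics/m11.png",out)
E
```

```text
[ 0.60735536 -0.05433133  0.09656679] [ 0.29913709 -0.73321867 -0.23566851]
yel [316   4  13  68 804] [322.4  37.4] [0.5984 0.0497 0.108 ]
yel [470 107  44  17 623] [492.1 114.3] [0.6821 0.0197 0.108 ]
side
yel [53 79  6  6 10] [54.9 82.4] [-0.6523  1.3126  0.108 ]
yel [224 187   2   5   6] [224.3 189.2] [0.2774 0.1361 0.108 ]
yel [332 188   2  10  12] [332.6 192.8] [0.5871 0.0865 0.108 ]
scene
0.042 [[338.6 200.7]] [[311.9 213.6]]
0.061 [[337.5 197.2]] [[317.5 216.6]]
stop face px expect (jig y .17) [[367.2 251.3]]
```

View pics/m11.png

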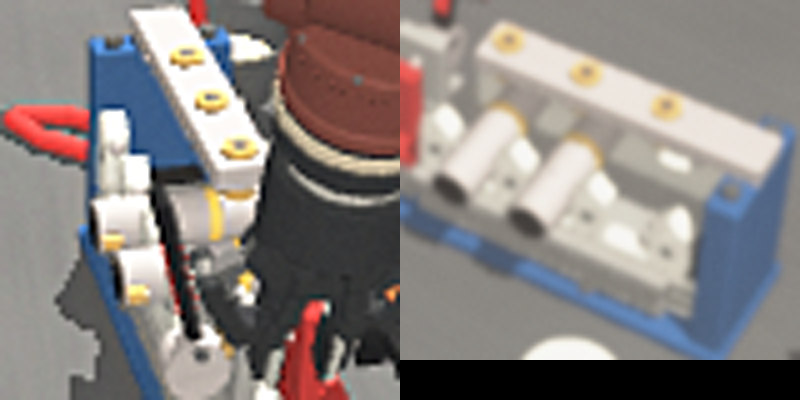

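```bash
python3 - <<'E'
from h import *
p=camera("wrist"); blobs(p,"yel",.092,300); print(p["world_from_camera"][:3,3])
c=camera("scene"); im=cv2.cvtColor(c["pixels"],cv2.COLOR_RGB2HSV).astype(int)
m=(abs(im[...,0]-24)<9)&(im[...,1]>80)&(im[...,2]>90); m[:, :300]=0; m[:,360:]=0; m[:205]=0; m[245:]=0
n,l,s,k=cv2.connectedComponentsWithStats(m.astype(np.uint8))
for i in range(1,n):
    if s[i,4]>3: print(s[i],k[i].round(1),ray(c,*k[i],.092).round(4),ray(c,*k[i],.166).round(4))
E
```

```text
yel [317   5  12  68 812] [322.5  38.4] [0.5976 0.0595 0.092 ]
yel [469 109  45  17 628] [492.1 116.3] [0.6903 0.0259 0.092 ]
[ 0.60485073 -0.03867055  0.25482103]
[333 206   7   5  28] [336.1 208.1] [0.5266 0.0738 0.092 ] [0.5891 0.1135 0.166 ]
[313 215   9   8  19] [317.9 218.2] [0.5887 0.0565 0.092 ] [0.6467 0.0974 0.166 ]
[353 214   7   6  31] [356.3 216.4] [0.5192 0.1362 0.092 ] [0.5823 0.1714 0.166 ]
[332 223   9   8  20] [336.7 226. ] [0.5816 0.1141 0.092 ] [0.6402 0.1508 0.166 ]
```

The rear tube's axis is at y≈0.058, which is the expected home position, so the carriage is against the stop. Next I untilt, shut the fingers and move above the nut.

Call:
{"fn": "arm_command", "kwargs": {
  "moves": [
    [[1, -15, 0, 0, 0, 0], [0, -10, 40, 0, 0, 0], [0, 0, 60, -0.12, 0, 0], [20, 10, 40, -0.12, 0, 0], [30, 10, 0, -0.11, 0, 0], [10, 0, 0, 0, 0, 0], [0, 0, 0, 0, 0, 0], [0, 0, 0, 0, 0, 0]]
  ],
  "hand": 0
}}

```text
clock: 34.6
tcp_pos: [0.668, -0.0608, 0.2364]
tool_rot: [-2.101, -2.303, 0.03]
wrist_force: [-0.6, -1.1, -0.3]
grip_width: -0.0001
finger_force: 0.0
```

```bash
python3 - <<'E'
from h import *
p=camera("wrist"); s=camera("side"); o=get_obs(); print(o["tcp_pos"],R.from_rotvec(o["tool_rot"]).as_matrix().round(3).tolist(),o["qpos"].round(2))
b=cv2.resize(p["pixels"][:,100:580,::-1],(480,400)); a=cv2.resize(s["pixels"][170:270,310:390,::-1],(320,400),interpolation=cv2.INTER_CUBIC)
cv2.imwrite("pics/m12.png",np.hstack([b,a]))
E
```

```text
[ 0.6679766  -0.0608376   0.23660899] [[-0.091, 0.995, -0.03], [0.996, 0.091, 0.002], [0.005, -0.03, -1.0]] [-0.28  0.38  0.42  1.64 -0.01  1.2 ]
```

View pics/m12.png

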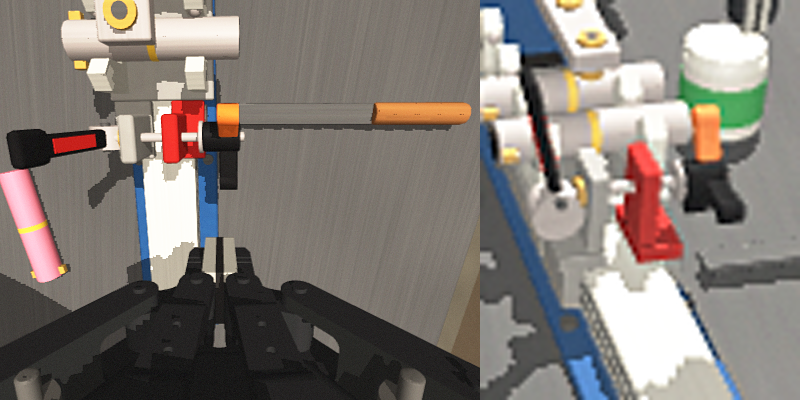

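The views show the nut hub at wrist (320,136), the orange arm up at (328,119), a black arm pointing back at (328,170), and the lever still near-upright at left.

```bash
cat >> h.py <<'E'
def orange(p,lim=None):
    h=cv2.cvtColor(p["pixels"],cv2.COLOR_RGB2HSV).astype(int); m=(h[...,0]>=9)&(h[...,0]<=18)&(h[...,1]>170)&(h[...,2]>90)
    if lim is not None:
        m2=np.zeros_like(m); x,y,w,g=lim; m2[max(y,0):y+g,max(x,0):x+w]=1; m&=m2
    a=np.argwhere(m)[:,::-1]; return (a.mean(0),len(a)) if len(a) else (None,0)
N=np.array([.6687,-.0145,.098]); EX=np.array([.9947,.1028,0]); EY=np.array([-.1028,.9947,0])
def arm():
    ps=[camera(n) for n in("wrist","side","scene")]; us=[];qs=[]
    for p in ps:
        c=proj(p,N)[0]; r=34 if p is not ps[0] else 60
        if p is ps[0] and not(0<c[0]<640 and 0<c[1]<400): continue
        u,n=orange(p,(int(c[0]-r),int(c[1]-r),2*r,2*r)); 
        if n>5: us.append(u);qs.append(p); print(p.get("shot"),u.round(1),n)
    X=tri(qs,us); d=X-N; print("orange rel jig x,y,z mm",(1e3*np.array([d@EX,d@EY,d[2]])).round(1),"angle",np.degrees(np.arctan2(d[2],d@EY)).round(1))
E
python3 -c "
from h import *
arm()"
```

```text
40 [327.6 122.1] 526
41 [365.8 202.7] 35
orange rel jig x,y,z mm [-3.1 14.  26.1] angle 61.8
```

Call:
{"fn": "arm_command", "kwargs": {
  "moves": [
    [[-1, 20, -30, 0, -0.03, 0.015], [0, 17, -40, 0, 0, 0], [0, 0, -20, 0, 0, 0], [0, 0, -5, 0, 0, 0], [0, 0, 0, 0, 0, 0]]
  ]
}}

```text
clock: 35.48
tcp_pos: [0.6679, -0.0239, 0.1426]
tool_rot: [2.099, 2.337, 0.002]
wrist_force: [-0.4, -0.0, 0.3]
grip_width: -0.0002
finger_force: 0.0
```

Call:
{"fn": "arm_command", "kwargs": {
  "moves": [
    [[-1, 10, -8, 0, 0, 0], [-1, 11, -8, 0, 0, 0], [-1, 8, -10, 0, 0, 0], [0, 4, -12, 0, 0, 0], [0, 0, -7, 0, 0, 0], [0, 0, 0, 0, 0, 0]]
  ]
}}

```text
clock: 36.22
tcp_pos: [0.6645, 0.0114, 0.0977]
tool_rot: [-2.097, -2.338, -0.003]
wrist_force: [-3.3, 3.3, 7.2]
grip_width: 0.0001
finger_force: 3.2
```

```bash
python3 -c "
from h import *
o=get_obs(); print(o['tcp_pos'],o['wrist_force'],R.from_rotvec(o['tool_rot']).as_matrix().round(3)[:,1])
arm()"
```

```text
[0.66445993 0.01136028 0.09772305] [-3.34722881  3.30343413  7.16295041] [0.994 0.108 0.001]
43 [302.3 243.8] 25
orange rel jig x,y,z mm [-15.2  -8.7 -92.5] angle -95.4
```

Call:
{"fn": "arm_command", "kwargs": {
  "moves": [
    [[0, 0, 30, 0, 0, 0], [0, 0, 35, 0, 0, 0], [3, -30, 0, 0, 0, 0], [4, -36, 0, 0, 0, 0], [0, 0, -20, 0, 0, 0], [0, 0, -19, 0, 0, 0], [0, 0, 0, 0, 0, 0]]
  ]
}}

```text
clock: 37.25
tcp_pos: [0.6698, -0.0545, 0.1197]
tool_rot: [-2.094, -2.335, 0.001]
wrist_force: [-0.2, 0.6, 0.2]
grip_width: -0.0001
finger_force: 0.0
```

Call:
{"fn": "arm_command", "kwargs": {
  "moves": [
    [[-1, 14, 5, 0, 0, 0], [-1, 9, 4, 0, 0, 0], [-1, 9, 1, 0, 0, 0], [-1, 10, -2, 0, 0, 0], [-1, 8, -4, 0, 0, 0], [-1, 7, -7, 0, 0, 0], [0, 5, -8, 0, 0, 0], [0, 3, -9, 0, 0, 0]]
  ]
}}

```text
clock: 38.25
tcp_pos: [0.6658, 0.0101, 0.1053]
tool_rot: [2.097, 2.338, 0.003]
wrist_force: [-6.4, -1.8, 8.5]
grip_width: -0.0002
finger_force: 4.3
```

Call:
{"fn": "arm_command", "kwargs": {
  "moves": [
    [[0, 0, -7, 0, 0, 0], [0, 0, 0, 0, 0, 0]]
  ]
}}

```text
clock: 38.5
tcp_pos: [0.6655, 0.0108, 0.0981]
tool_rot: [-2.097, -2.339, -0.004]
wrist_force: [-5.5, 1.5, 7.7]
grip_width: 0.0002
finger_force: 3.8
```

Call:
{"fn": "arm_command", "kwargs": {
  "moves": [
    [[0, 0, 40, 0, 0, 0], [0, -20, 50, 0, 0, 0], [-30, -30, 40, 0, 0, 0], [-40, -30, 15, 0, 0, 0], [-25, -25, 0, 0, 0, 0], [0, 0, 0, 0, 0, 0]]
  ]
}}

```text
clock: 39.25
tcp_pos: [0.5699, -0.0966, 0.2427]
tool_rot: [2.099, 2.335, 0.003]
wrist_force: [-1.0, -0.2, 0.7]
grip_width: 0.0001
finger_force: 0.0
```

```bash
python3 - <<'E'
from h import *
ps=[camera(n) for n in("wrist","side","scene")]; print(get_obs()["tcp_pos"])
for p in ps:
    for m in masks_of(p,"lever")[:1]:
        q=np.argwhere(m["mask"])[:,::-1].astype(np.float32); r=cv2.minAreaRect(q); print(round(m["score"],2),len(q),[round(float(v)) for v in m["rect"]],cv2.boxPoints(r).round(1).tolist())
        h=cv2.cvtColor(p["pixels"],cv2.COLOR_RGB2HSV).astype(int); red=((h[...,0]<8)|(h[...,0]>172))&(h[...,1]>130)&m["mask"]
        a=np.argwhere(red)[:,::-1]
        if len(a)>8:
            c=a.mean(0); u=np.linalg.svd(a-c)[2][0]; t=(a-c)@u; print(" stripe",len(a),c.round(1),(c+u*t.min()).round(1),(c+u*t.max()).round(1))
        d=np.argwhere(m["mask"]&(h[...,2]<60))[:,::-1]; 
        if len(d): print(" dark",len(d),d.mean(0).round(1),d.min(0),d.max(0))
print(proj(ps[0],[[.558,-.026,.098],[.5376,-.03,.181]]).round(0).tolist(),proj(ps[1],[[.558,-.026,.098],[.5376,-.03,.181]]).round(0).tolist())
arm()
E
```

```text
[ 0.57101743 -0.09513479  0.24132254]
0.94 1731 [270, 85, 64, 42] [[272.0, 84.0], [331.0, 84.0], [331.0, 125.0], [272.0, 125.0]]
 stripe 287 [307.1 105.3] [296.8 102.5] [317.1 108. ]
 dark 1106 [288.3 104.6] [272  84] [320 125]
0.87 279 [321, 186, 15, 42] [[311.70001220703125, 191.10000610351562], [323.3999938964844, 187.1999969482422], [336.3999938964844, 226.1999969482422], [324.70001220703125, 230.10000610351562]]
 stripe 16 [324.4 205. ] [322.8 197.8] [326.2 213. ]
 dark 80 [324.5 201.5] [320 188] [329 217]
0.52 180 [298, 168, 9, 38] [[298.0, 170.0], [305.0, 170.0], [305.0, 205.0], [298.0, 205.0]]
 stripe 45 [300.7 185.4] [301.5 177.9] [299.9 192.1]
[[314.0, 106.0], [279.0, 108.0]] [[328.0, 218.0], [322.0, 192.0]]
49 [424.5 135.3] 483
50 [366.8 224.2] 53
orange rel jig x,y,z mm [ -9.1 -23.8 -17.2] angle -144.3
```

```bash
python3 - <<'E'
from h import *
ps=[camera(n) for n in("wrist","side","scene")]
S=np.array([.606,-.021,.098])
for us in ([(307.1,105.3),(324.4,205),(300.7,185.4)],[(296.8,102.5),(322.8,197.8),(301.5,177.9)],[(317.1,108),(326.2,213),(299.9,192.1)]):
    X=tri(ps,us); d=X-S; print(X.round(4),"jig",(1e3*np.array([d@EX,d@EY,d[2]])).round(1),[ (proj(p,X)[0]-u).round(1).tolist() for p,u in zip(ps,us)])
E
```

```text
[ 0.551  -0.027   0.1398] jig [-55.3  -0.3  41.8] [[-3.7, 2.2], [1.9, 0.1], [1.3, -0.0]]
[ 0.5456 -0.0273  0.1628] jig [-60.8  -0.1  64.8] [[-3.2, 4.5], [1.7, -0.1], [1.5, 0.2]]
[ 0.5566 -0.0278  0.1163] jig [-49.9  -1.7  18.3] [[-5.6, 1.4], [1.9, -0.3], [0.7, 0.4]]
```

Call:
{"fn": "arm_command", "kwargs": {
  "moves": [
    [[1, 35, 0, 0, 0, 0], [2, 36, -10, 0, 0, 0], [0, 0, -40, 0, 0, 0], [0, 0, -20, 0, 0, 0], [0, 0, 0, 0, 0, 0]]
  ]
}}

```text
clock: 40.48
tcp_pos: [0.5724, -0.0251, 0.1692]
tool_rot: [-2.097, -2.335, 0.001]
wrist_force: [0.0, 0.1, -0.0]
grip_width: 0.0001
finger_force: 0.0
```

Call:
{"fn": "arm_command", "kwargs": {
  "moves": [
    [[-10, -1, 0, 0, 0, 0], [-11, -1, -3, 0, 0, 0], [-12, -1, -3, 0, 0, 0], [0, 0, 0, 0, 0, 0]]
  ]
}}

```text
clock: 40.98
tcp_pos: [0.5404, -0.0286, 0.1662]
tool_rot: [2.099, 2.336, 0.003]
wrist_force: [0.5, 0.6, -0.5]
grip_width: 0.0
finger_force: 0.0
```

Call:
{"fn": "arm_command", "kwargs": {
  "moves": [
    [[-7, -1, -4, 0, 0, 0], [-8, -1, -4, 0, 0, 0], [0, 0, 0, 0, 0, 0]]
  ]
}}

```text
clock: 41.35
tcp_pos: [0.5248, -0.03, 0.1563]
tool_rot: [-2.098, -2.336, -0.001]
wrist_force: [-0.2, 0.2, -0.6]
grip_width: -0.0002
finger_force: 0.0
```

Call:
{"fn": "arm_command", "kwargs": {
  "moves": [
    [[-7, -1, -5, 0, 0, 0], [-6, 0, -5, 0, 0, 0], [0, 0, 0, 0, 0, 0]]
  ]
}}

```text
clock: 41.72
tcp_pos: [0.5117, -0.0309, 0.146]
tool_rot: [-2.098, -2.336, -0.001]
wrist_force: [-0.2, 0.0, 0.3]
grip_width: 0.0005
finger_force: 0.0
```

```bash
cat >> h.py <<'E'
def lever():
    S=np.array([.606,-.021,.098]); us=[];qs=[]
    for n in("wrist","side","scene"):
        p=camera(n)
        for m in masks_of(p,"lever")[:1]:
            h=cv2.cvtColor(p["pixels"],cv2.COLOR_RGB2HSV).astype(int); a=np.argwhere(((h[...,0]<8)|(h[...,0]>172))&(h[...,1]>130)&m["mask"])[:,::-1]
            print(n,round(m["score"],2),[round(float(v)) for v in m["rect"]],len(a),a.mean(0).round(1) if len(a) else "")
            if len(a)>6: us.append(a.mean(0)); qs.append(p)
    if len(us)>1:
        d=tri(qs,us)-S; x,z=d@EX*1e3,d[2]*1e3; print("stripe jig",round(x,1),round(d@EY*1e3,1),round(z,1),"angle~",np.arctan2(-(x+45.5+7),z).round(2))
E
python3 -c "
from h import *
lever()"
```

```text
wrist 0.69 [248, 196, 171, 95] 573 [352.5 237.2]
side 0.82 [297, 199, 38, 34] 30 [315.8 210.9]
scene 0.44 [295, 169, 23, 36] 51 [305.6 184.2]
stripe jig -79.3 -0.6 27.2 angle~ 0.78
```

Call:
{"fn": "arm_command", "kwargs": {
  "moves": [
    [[-6, -1, -6, 0, 0, 0], [-5, 0, -6, 0, 0, 0]]
  ]
}}

```text
clock: 42.28
tcp_pos: [0.5012, -0.0322, 0.1345]
tool_rot: [-2.098, -2.337, -0.001]
wrist_force: [-0.2, -1.7, 3.0]
grip_width: -0.0006
finger_force: 1.5
```

Call:
{"fn": "arm_command", "kwargs": {
  "moves": [
    [[-4, -1, -7, 0, 0, 0], [-4, 0, -7, 0, 0, 0]]
  ]
}}

```text
clock: 42.52
tcp_pos: [0.493, -0.0332, 0.1202]
tool_rot: [-2.098, -2.337, -0.001]
wrist_force: [0.4, -1.4, 2.6]
grip_width: 0.0004
finger_force: 1.4
```

Call:
{"fn": "arm_command", "kwargs": {
  "moves": [
    [[-3, 0, -7, 0, 0, 0], [-2, 0, -7, 0, 0, 0]]
  ]
}}

```text
clock: 42.78
tcp_pos: [0.4888, -0.0336, 0.1067]
tool_rot: [2.098, 2.337, 0.002]
wrist_force: [1.1, -2.7, 7.6]
grip_width: -0.0001
finger_force: 3.9
```

Call:
{"fn": "arm_command", "kwargs": {
  "moves": [
    [[-8, -1, -6, 0, 0, 0], [-8, -1, -5, 0, 0, 0]]
  ]
}}

```text
clock: 43.02
tcp_pos: [0.4737, -0.0351, 0.0962]
tool_rot: [2.097, 2.337, 0.005]
wrist_force: [4.6, 0.2, 8.2]
grip_width: 0.0001
finger_force: 3.7
```

```bash
python3 -c "
from h import *
lever(); print(get_obs()['tcp_pos'])"
```

```text
wrist 0.75 [279, 227, 266, 66] 1671 [389.7 257.1]
scene 0.65 [296, 183, 27, 21] 42 [309.7 187.1]
stripe jig -99.0 -1.0 0.0 angle~ 1.57
[ 0.47276651 -0.03508547  0.0957033 ]
```

Call:
{"fn": "arm_command", "kwargs": {
  "moves": [
    [[0, 0, 30, 0, 0, 0.1], [0, 0, 35, 0, 0, 0.18], [0, 0, 0, 0, 0, 0.18], [0, 0, 0, 0, 0, 0.18], [0, 0, 0, 0, 0, 0.18], [0, 0, 0, 0, 0, 0.18], [0, 0, 0, 0, 0, 0.18], [0, 0, 0, 0, 0, 0.18]]
  ],
  "hand": 0.7
}}

```text
clock: 44.32
tcp_pos: [0.4717, -0.0347, 0.1597]
tool_rot: [-0.152, -3.134, -0.001]
wrist_force: [-0.4, -1.1, -0.4]
grip_width: 0.0597
finger_force: 0.0
```

Call:
{"fn": "arm_command", "kwargs": {
  "moves": [
    [[-6, 0, 0, 0, 0, 0.18], [0, 0, 0, 0, 0, 0.03], [0, 0, 0, 0, 0, 0]]
  ]
}}

```text
clock: 44.7
tcp_pos: [0.4663, -0.0349, 0.1602]
tool_rot: [0.163, -3.135, -0.001]
wrist_force: [-0.7, -0.4, -0.5]
grip_width: 0.0599
finger_force: 0.0
```

```bash
python3 -c "
from h import *
lever(); o=get_obs(); print(o['tcp_pos'],R.from_rotvec(o['tool_rot']).as_matrix().round(3)[:,1],o['grip_width'])
p=camera('side')
for m in masks_of(p,'lever')[:2]: print(m['score'],m['rect'])
print(proj(p,[[.466,-.0354,.096],[.549,-.027,.098]]).round())"
```

```text
wrist 0.72 [298, 192, 39, 158] 977 [317.5 263.9]
side 0.54 [290, 213, 45, 16] 53 [307.7 220.8]
scene 0.71 [296, 181, 29, 22] 51 [310.1 186.5]
stripe jig -103.4 -1.0 -0.4 angle~ 1.58
[ 0.46647576 -0.03501549  0.16063155] [-0.106  0.994  0.   ] 0.059527026496719655
0.86 [290.6, 213.1, 45.8, 17.1]
[[294. 223.]
 [325. 219.]]
```

Call:
{"fn": "arm_command", "kwargs": {
  "moves": [
    [[0, 0, -40, 0, 0, 0], [0, 0, -30, 0, 0, 0], [0, 0, -7, 0, 0, 0], [0, 0, 0, 0, 0, 0]]
  ]
}}

```text
clock: 45.6
tcp_pos: [0.4665, -0.035, 0.0841]
tool_rot: [0.167, -3.136, -0.0]
wrist_force: [0.4, 0.5, 0.3]
grip_width: 0.0599
finger_force: 0.0
```

Call:
{"fn": "arm_command", "kwargs": {
  "moves": [
    [[0, 0, 0, 0, 0, 0], [0, 0, 0, 0, 0, 0], [0, 0, 0, 0, 0, 0], [0, 0, 0, 0, 0, 0]]
  ],
  "hand": 0,
  "squeeze": 30
}}

```text
clock: 46.1
tcp_pos: [0.4672, -0.0354, 0.0846]
tool_rot: [-0.168, 3.137, -0.001]
wrist_force: [0.8, -1.1, 6.0]
grip_width: 0.0226
finger_force: 33.4
```

Call:
{"fn": "arm_command", "kwargs": {
  "moves": [
    [[1, 0, 8, 0, 0, 0], [1, 0, 8, 0, 0, 0], [3, 0, 8, 0, 0, 0], [3, 0, 8, 0, 0, 0], [4, 1, 7, 0, 0, 0], [5, 1, 7, 0, 0, 0]]
  ]
}}

```text
clock: 46.85
tcp_pos: [0.4835, -0.0333, 0.1302]
tool_rot: [0.167, -3.135, 0.001]
wrist_force: [-1.4, -6.2, -4.7]
grip_width: 0.0228
finger_force: 29.6
```

Call:
{"fn": "arm_command", "kwargs": {
  "moves": [
    [[6, 1, 7, 0, 0, 0], [6, 1, 6, 0, 0, 0], [7, 1, 6, 0, 0, 0], [8, 1, 5, 0, 0, 0], [0, 0, 0, 0, 0, 0]]
  ]
}}

```text
clock: 47.48
tcp_pos: [0.5119, -0.0302, 0.1553]
tool_rot: [-0.167, 3.136, -0.004]
wrist_force: [-0.5, -7.7, 1.0]
grip_width: 0.0224
finger_force: 30.0
```

Call:
{"fn": "arm_command", "kwargs": {
  "moves": [
    [[0, 0, 0, 0, 0, 0], [0, 0, 0, 0, 0, 0], [0, 0, 40, 0, 0, 0], [0, 0, 50, 0, 0, 0], [20, -3, 20, 0, 0, -0.175], [20, -3, 0, 0, 0, -0.175], [20, -3, 0, 0, 0, -0.175], [20, -3, 0, 0, 0, -0.175]]
  ],
  "hand": 0.6
}}

```text
clock: 48.48
tcp_pos: [0.5912, -0.0407, 0.2639]
tool_rot: [-0.926, -3.001, -0.002]
wrist_force: [-0.0, 0.6, 0.4]
grip_width: 0.0513
finger_force: 0.0
```

Call:
{"fn": "arm_command", "kwargs": {
  "moves": [
    [[20, -3, 0, 0, 0, -0.175], [20, -3, 0, 0, 0, -0.175], [20, -4, 0, 0, 0, -0.175], [13, -4, 0, 0, 0, -0.175], [0, 0, 0, 0, 0, -0.17], [0, 0, 0, 0, 0, 0]]
  ],
  "hand": 0
}}

```text
clock: 49.22
tcp_pos: [0.6636, -0.0547, 0.2636]
tool_rot: [-2.096, -2.338, -0.002]
wrist_force: [1.0, -0.5, -0.2]
grip_width: -0.0001
finger_force: 0.0
```

```bash
python3 -c "
from h import *
arm(); lever(); o=get_obs(); print(o['tcp_pos'],R.from_rotvec(o['tool_rot']).as_matrix().round(3)[:,1],o['grip_width'],o['qpos'].round(2))"
```

```text
65 [317.1 168.9] 130
66 [364.7 224.4] 53
orange rel jig x,y,z mm [-14.9 -28.6 -14.5] angle -153.1
wrist 0.97 [90, 126, 138, 41] 755 [162.3 143.4]
side 0.86 [306, 194, 29, 38] 31 [316.5 208.6]
scene 0.82 [294, 164, 26, 44] 63 [305.7 182.4]
stripe jig -80.4 -1.1 34.3 angle~ 0.68
[ 0.66337494 -0.05497895  0.26373029] [0.994 0.108 0.   ] 0.00013065071564381998 [-0.28  0.33  0.41  1.65  0.    1.18]
```

Call:
{"fn": "arm_command", "kwargs": {
  "moves": [
    [[0, 0, -50, 0, 0, 0], [0, 0, -50, 0, 0, 0], [0, 0, -30, 0, 0, 0], [0, 0, -12, 0, 0, 0], [0, 0, 0, 0, 0, 0]]
  ]
}}

```text
clock: 50.3
tcp_pos: [0.6633, -0.055, 0.1217]
tool_rot: [-2.098, -2.337, -0.001]
wrist_force: [-0.6, -0.1, 0.7]
grip_width: -0.0
finger_force: 0.0
```

Call:
{"fn": "arm_command", "kwargs": {
  "moves": [
    [[-1, 14, 5, 0, 0, 0], [-1, 9, 4, 0, 0, 0], [-1, 9, 1, 0, 0, 0], [-1, 10, -2, 0, 0, 0], [-1, 8, -4, 0, 0, 0], [-1, 7, -7, 0, 0, 0], [0, 5, -8, 0, 0, 0], [0, 3, -9, 0, 0, 0]]
  ]
}}

```text
clock: 51.3
tcp_pos: [0.658, 0.0105, 0.1042]
tool_rot: [2.097, 2.337, 0.002]
wrist_force: [-4.2, -3.3, 8.8]
grip_width: 0.0
finger_force: 4.2
```

Call:
{"fn": "arm_command", "kwargs": {
  "moves": [
    [[0, 0, -7, 0, 0, 0], [0, 0, -3, 0, 0, 0], [0, 0, 0, 0, 0, 0]]
  ]
}}

```text
clock: 51.68
tcp_pos: [0.6576, 0.0113, 0.0945]
tool_rot: [-2.097, -2.339, -0.004]
wrist_force: [-6.6, 2.0, 9.5]
grip_width: -0.0
finger_force: 4.8
```

Call:
{"fn": "arm_command", "kwargs": {
  "moves": [
    [[0, 0, 50, 0, 0, 0], [0, -5, 60, 0, 0, 0], [-20, -10, 45, 0, 0, 0], [-45, -12, 0, 0, 0, 0], [-46, -12, 0, 0, 0, 0], [0, 0, 0, 0, 0, 0]]
  ]
}}

```text
clock: 52.42
tcp_pos: [0.5444, -0.0285, 0.2482]
tool_rot: [2.099, 2.337, 0.003]
wrist_force: [0.1, 0.2, -0.3]
grip_width: 0.0001
finger_force: 0.0
```

```bash
python3 -c "
from h import *
arm(); lever(); o=get_obs(); print(o['tcp_pos'])"
```

```text
71 [447.7 193.1] 542
72 [363.4 206.9] 59
orange rel jig x,y,z mm [-14.8  -1.9  25. ] angle 94.4
wrist 0.82 [241, 168, 109, 55] 534 [295.2 193. ]
side 0.87 [301, 195, 34, 36] 34 [316.1 208.1]
scene 0.55 [296, 164, 23, 40] 65 [305.7 182.3]
stripe jig -80.0 -0.9 35.1 angle~ 0.66
[ 0.54685112 -0.02886108  0.24650427]
```

Call:
{"fn": "arm_command", "kwargs": {
  "moves": [
    [[0, 0, -50, 0, 0, 0], [0, 0, -30, 0, 0, 0], [0, 0, -4, 0, 0, 0], [-10, -1, -1, 0, 0, 0], [-11, -1, -3, 0, 0, 0]]
  ]
}}

```text
clock: 53.5
tcp_pos: [0.5256, -0.0313, 0.1603]
tool_rot: [2.098, 2.337, 0.003]
wrist_force: [-0.2, -0.5, 0.5]
grip_width: 0.0001
finger_force: 0.0
```

Call:
{"fn": "arm_command", "kwargs": {
  "moves": [
    [[-7, -1, -5, 0, 0, 0], [-6, -1, -5, 0, 0, 0]]
  ]
}}

```text
clock: 53.75
tcp_pos: [0.5125, -0.0332, 0.1493]
tool_rot: [2.098, 2.337, 0.003]
wrist_force: [1.6, 0.2, 3.9]
grip_width: 0.0
finger_force: 1.4
```

Call:
{"fn": "arm_command", "kwargs": {
  "moves": [
    [[-6, -1, -6, 0, 0, 0], [-5, 0, -6, 0, 0, 0]]
  ]
}}

```text
clock: 54.0
tcp_pos: [0.5013, -0.0345, 0.1367]
tool_rot: [2.099, 2.337, 0.001]
wrist_force: [0.7, -2.5, 9.1]
grip_width: -0.0002
finger_force: 3.8
```

Call:
{"fn": "arm_command", "kwargs": {
  "moves": [
    [[-4, -1, -7, 0, 0, 0], [-4, 0, -7, 0, 0, 0]]
  ]
}}

```text
clock: 54.25
tcp_pos: [0.4937, -0.0355, 0.1241]
tool_rot: [2.098, 2.337, 0.002]
wrist_force: [-2.5, -1.0, 18.6]
grip_width: 0.0001
finger_force: 8.1
```

Call:
{"fn": "arm_command", "kwargs": {
  "moves": [
    [[0, 0, 0, 0, 0, 0], [0, 0, 0, 0, 0, 0], [0, 0, 0, 0, 0, 0]]
  ]
}}

```text
clock: 54.62
tcp_pos: [0.4933, -0.0351, 0.1225]
tool_rot: [-2.098, -2.337, -0.001]
wrist_force: [-0.8, -1.1, 3.3]
grip_width: -0.0003
finger_force: 1.4
```

```bash
python3 -c "
from h import *
lever(); arm(); o=get_obs(); print(o['tcp_pos'],o['wrist_force'])"
```

```text
wrist 0.84 [247, 204, 225, 72] 1004 [365.5 241.8]
side 0.9 [291, 212, 44, 18] 25 [312.9 215.9]
scene 0.77 [297, 174, 24, 33] 42 [308.1 185. ]
stripe jig -90.3 -1.0 14.0 angle~ 1.22
80 [623.7 248. ] 1044
81 [361.8 207. ] 63
orange rel jig x,y,z mm [-21.3   0.3  21.3] angle 89.3
[ 0.49340259 -0.03497229  0.12255361] [-0.53378252 -0.08778198  1.82939246]
```

Call:
{"fn": "arm_command", "kwargs": {
  "moves": [
    [[-2, 0, -4, 0, 0, 0], [-1, 0, -4, 0, 0, 0], [0, 0, 0, 0, 0, 0]]
  ]
}}

```text
clock: 55.45
tcp_pos: [0.491, -0.0353, 0.116]
tool_rot: [2.098, 2.337, 0.002]
wrist_force: [-3.0, 0.3, 12.8]
grip_width: -0.0003
finger_force: 5.6
```

Call:
{"fn": "arm_command", "kwargs": {
  "moves": [
    [[-2, 0, -4, 0, 0, 0], [-5, 0, -3, 0, 0, 0], [-8, -1, -4, 0, 0, 0], [-8, -1, -4, 0, 0, 0]]
  ]
}}

```text
clock: 55.95
tcp_pos: [0.4708, -0.0375, 0.1021]
tool_rot: [2.094, 2.334, 0.009]
wrist_force: [8.6, 1.0, 12.5]
grip_width: 0.0
finger_force: 6.4
```

Call:
{"fn": "arm_command", "kwargs": {
  "moves": [
    [[0, 0, -5, 0, 0, 0], [0, 0, -5, 0, 0, 0], [1, 0, -5, 0, 0, 0]]
  ]
}}

```text
clock: 56.32
tcp_pos: [0.4703, -0.0375, 0.0864]
tool_rot: [2.096, 2.335, 0.005]
wrist_force: [2.5, -0.7, 10.5]
grip_width: -0.0
finger_force: 5.3
```

```bash
python3 -c "
from h import *
lever(); o=get_obs(); print(o['tcp_pos'],o['wrist_force'])"
```

```text
wrist 0.62 [292, 220, 281, 82] 2054 [396.9 256. ]
side 0.53 [291, 210, 44, 24] 51 [308.  222.7]
scene 0.65 [298, 184, 26, 20] 41 [309.8 188.4]
stripe jig -101.4 -1.1 -6.7 angle~ 1.71
[ 0.46969997 -0.03732865  0.08556687] [ 2.25212398 -0.44685204  6.40658692]
```

Call:
{"fn": "arm_command", "kwargs": {
  "moves": [
    [[0, 0, -4, 0, 0, 0], [0, 0, -4, 0, 0, 0], [0, 0, 0, 0, 0, 0]]
  ]
}}

```text
clock: 57.0
tcp_pos: [0.4698, -0.0373, 0.0777]
tool_rot: [2.097, 2.336, 0.004]
wrist_force: [2.3, 0.8, 7.1]
grip_width: -0.0002
finger_force: 2.8
```

Call:
{"fn": "arm_command", "kwargs": {
  "moves": [
    [[0, 0, -3, 0, 0, 0], [0, 0, -3, 0, 0, 0], [0, 0, 0, 0, 0, 0]]
  ]
}}

```text
clock: 57.38
tcp_pos: [0.4709, -0.0377, 0.0752]
tool_rot: [2.095, 2.334, 0.006]
wrist_force: [-7.7, 2.1, 34.7]
grip_width: -0.0001
finger_force: 18.2
```

```bash
python3 -c "
from h import *
lever(); arm(); o=get_obs(); print(o['tcp_pos'],o['wrist_force'])"
```

```text
wrist 0.88 [295, 222, 303, 103] 2234 [400.9 261.2]
side 0.67 [293, 211, 44, 27] 53 [308.9 223.9]
scene 0.47 [295, 189, 28, 15] 25 [310. 190.]
stripe jig -99.9 -0.2 -11.2 angle~ 1.8
90 [361.3 207.3] 62
orange rel jig x,y,z mm [-41.8 -52.4  58.4] angle 131.9
[ 0.47094004 -0.03778671  0.07519231] [-7.3479116   0.99660023 35.48091556]
```

Call:
{"fn": "arm_command", "kwargs": {
  "moves": [
    [[0, 0, 30, 0, 0, 0], [-10, -20, 50, 0, 0, 0], [0, -40, 40, 0, 0, 0], [20, -40, 10, 0, 0, 0], [40, 0, 0, 0, 0, 0], [0, 0, 0, 0, 0, 0]]
  ]
}}

```text
clock: 58.58
tcp_pos: [0.5194, -0.1372, 0.199]
tool_rot: [-2.097, -2.335, -0.002]
wrist_force: [-0.8, -0.3, -0.0]
grip_width: 0.0003
finger_force: 0.0
```

```bash
python3 - <<'E'
from h import *
lever(); arm(); o=get_obs(); print(o['tcp_pos'],o['wrist_force'])
p=camera("wrist"); blobs(p,"yel",.092,60)
S=np.array([.606,-.021,.098])
q=masks_of(p,"lever")[0]; c=np.argwhere(q["mask"])[:,::-1]; print(q["rect"],c.min(0),c.max(0))
for a in(1.6,1.75,1.9):
    px=-58.; X=[S+EX*(px-r*np.sin(a))*1e-3+np.array([0,0,r*np.cos(a)])*1e-3 for r in(50,95)]
    print(a,proj(p,X).round().tolist(),proj(camera("side"),X).round().tolist())
s=camera("scene"); blobs(s,"red",.02,8)
E
```

```text
wrist 0.61 [257, 32, 167, 45] 951 [316.4  55.7]
side 0.64 [292, 212, 46, 24] 56 [308.1 223.9]
scene 0.73 [292, 185, 33, 17] 31 [309.9 189.5]
stripe jig -101.7 -0.4 -10.9 angle~ 1.79
95 [551.2  50. ] 1494
96 [361.2 207.2] 64
orange rel jig x,y,z mm [-19.1  -0.5  25.1] angle 91.0
[ 0.51822477 -0.13691655  0.20100587] [-0.47092755 -0.27204383 -0.34634788]
yel [556  37  26   7  82] [568.1  39.9] [ 0.6843 -0.001   0.092 ]
yel [226 178  31  12 169] [241.6 184.6] [ 0.454 -0.134  0.092]
[260.1, 34.5, 162.9, 45.5] [259  34] [422  76]
1.6 [[308.0, 55.0], [246.0, 55.0]] [[306.0, 221.0], [289.0, 224.0]]
1.75 [[310.0, 57.0], [252.0, 58.0]] [[307.0, 223.0], [290.0, 228.0]]
1.9 [[312.0, 58.0], [260.0, 61.0]] [[307.0, 226.0], [291.0, 232.0]]
red [ 176  132   67   50 1413] [209.3 156.4] [ 0.5213 -0.4371  0.02  ]
red [306 187   8   6  20] [309.6 189.6] [ 0.4488 -0.0762  0.02  ]
red [285 204  10  16  40] [290.3 209.2] [ 0.5519 -0.0707  0.02  ]
red [411 258  36  47 355] [426.8 280.3] [0.5411 0.377  0.02  ]
```

Call:
{"fn": "arm_command", "kwargs": {
  "moves": [
    [[30, 5, -10, 0, 0, 0], [30, 5, -10, 0, 0, 0], [30, 5, -10, 0, 0, 0], [0, 0, 0, 0, 0, 0], [0, 0, 0, 0, 0, 0]]
  ]
}}

```text
clock: 59.95
tcp_pos: [0.608, -0.122, 0.1707]
tool_rot: [-2.098, -2.337, -0.001]
wrist_force: [0.4, -0.8, 0.3]
grip_width: 0.0002
finger_force: 0.0
```

```bash
python3 - <<'E'
from h import *
def prof(p,rel,tag):
    # red ear extent per row around its top
    h=cv2.cvtColor(p["pixels"],cv2.COLOR_RGB2HSV).astype(int); c=proj(p,rel)[0]; print(tag,c.round())
    red=((h[...,0]<8)|(h[...,0]>172))&(h[...,1]>150)&(h[...,2]>60)
    y=int(c[1]); x0=max(int(c[0])-70,0)
    for r in range(y-24,y+25,8):
        if not 0<=r<400: continue
        w=red[r,x0:x0+140]; i=np.flatnonzero(w); v=h[r,x0:x0+140,2]; 
        print(r,"red",(x0+i.min(),x0+i.max(),len(i)) if len(i) else None,"V:",' '.join(str(a) for a in v[::3]))
p=camera("wrist"); print(get_obs()["tcp_pos"],p["world_from_camera"][:3,3].round(3))
prof(p,[.606,-.021,.12],"now")
cv2.imwrite("pics/fin.png",p["pixels"][:,:,::-1])
E
```

```text
[ 0.60802043 -0.122192    0.17113597] [ 0.6   -0.053  0.314]
now [336.  51.]
26 red (np.int64(338), np.int64(382), 45) V: 130 130 129 131 129 126 130 179 223 226 231 232 233 233 206 99 124 189 188 196 186 191 189 194 173 231 206 132 230 248 248 248 249 249 244 186 154 158 153 120 66 15 26 31 35 28 34
34 red (np.int64(338), np.int64(370), 33) V: 247 242 240 237 235 207 138 169 219 226 228 229 231 230 207 89 124 189 197 255 254 254 255 192 175 230 85 136 232 247 248 249 249 249 243 99 27 31 23 28 28 29 30 30 29 28 33
42 red (np.int64(338), np.int64(398), 33) V: 247 242 238 235 229 227 115 161 215 223 224 228 228 231 206 92 162 236 254 254 254 254 254 255 175 97 88 159 234 247 248 249 249 249 241 178 44 44 36 43 44 41 37 35 60 170 136
50 red (np.int64(344), np.int64(368), 25) V: 247 242 239 236 230 227 251 144 213 224 224 226 228 227 206 162 239 236 235 234 233 233 232 239 231 141 106 164 236 245 247 247 248 248 238 211 48 53 56 53 50 54 45 83 137 135 137
58 red (np.int64(344), np.int64(393), 26) V: 247 244 239 235 232 227 234 138 211 225 227 226 226 230 207 141 223 220 222 221 222 222 223 225 134 142 105 176 238 247 247 247 246 246 236 108 31 33 35 30 39 37 20 144 136 137 131
66 red (np.int64(338), np.int64(368), 31) V: 247 242 239 235 230 228 196 127 208 222 225 227 228 228 206 81 199 254 254 255 255 186 196 194 151 89 83 182 238 246 246 246 247 247 237 24 25 22 24 25 22 16 23 17 19 18 16
74 red (np.int64(338), np.int64(368), 31) V: 86 83 82 84 82 81 96 118 205 224 223 226 228 227 207 88 202 254 254 255 191 190 196 197 126 90 90 197 240 246 245 246 246 246 234 13 18 13 16 8 15 8 10 9 18 14 17
```

```bash
python3 - <<'E'
from h import *
p=camera("wrist"); im=p["pixels"].astype(float)
S=np.array([.606,-.021,.12])
for r in (42,58,66,74):
    g=im[r-2:r+3].mean(0)
    V=g.max(1); dV=np.diff(V)
    out=[]
    for lo,hi in((280,298),(300,316),(340,354),(362,378)):
        k=lo+np.argmax(abs(dV[lo:hi])); w=abs(dV[k-2:k+3]); u=(w*np.arange(k-2,k+3)).sum()/w.sum()+.5
        out.append(((ray(p,u,r,.12)-S)@EX*1e3).round(2))
    print(r,out,"gap",round(out[2]-out[1],2),"w",round(out[1]-out[0],2),round(out[3]-out[2],2))
E
```

```text
42 [np.float64(-29.71), np.float64(-14.94), np.float64(5.65), np.float64(19.1)] gap 20.59 w 14.77 13.45
58 [np.float64(-28.56), np.float64(-14.6), np.float64(5.66), np.float64(19.09)] gap 20.26 w 13.96 13.43
66 [np.float64(-29.95), np.float64(-13.16), np.float64(5.76), np.float64(18.85)] gap 18.92 w 16.79 13.09
74 [np.float64(-27.78), np.float64(-13.2), np.float64(5.81), np.float64(18.85)] gap 19.01 w 14.58 13.04
```

```bash
python3 - <<'E'
from h import *
p=camera("wrist"); o=get_obs()
T=np.eye(4); T[:3,:3]=R.from_rotvec(o["tool_rot"]).as_matrix(); T[:3,3]=o["tcp_pos"]; H=np.linalg.inv(T)@p["world_from_camera"]
S=np.array([.606,-.021,.12])
def red_edges(q,im,tag,y0):
    # im full-frame RGB; use strong red mask with brightness = top face, per row
    V=cv2.cvtColor(im,cv2.COLOR_RGB2HSV).astype(int); res=[]
    c=proj(q,[S+EX*.016+EY*(y0+t*1e-3) for t in(-8,-5,-2,1,4,7)])
    for u,v in c:
        r=int(round(v)); 
        if not 2<r<397: continue
        row=im[r-1:r+2].mean(0); red=row[:,0]; g=row[:,1]
        # white ear: g high ; red ear top: R>200,g<90
        m=(red>200)&(g<90); i=np.flatnonzero(m[int(u)-60:int(u)+60])+int(u)-60
        w=(g>195); ul=proj(q,S-EX*.019+EY*y0)[0][0]; k=np.flatnonzero(w[int(ul)-40:int(ul)+25])+int(ul)-40
        if len(i)<5 or len(k)<5: continue
        f=lambda a:((ray(q,a,r,.12)-S)@EX*1e3).round(1)
        res.append((r,f(k.min()),f(k.max()),f(i.min()),f(i.max())))
    print(tag,[[float(b) for b in a] for a in res])
red_edges(p,p["pixels"],"now",0)
def virt(pos,rv):
    T=np.eye(4);T[:3,:3]=R.from_rotvec(rv).as_matrix();T[:3,3]=pos;q=dict(p);q["world_from_camera"]=T@H;return q
a=cv2.imread("pics/m9.png")[:390,400:790,::-1]; f=np.zeros((400,640,3),np.uint8); f[40:300,200:460]=cv2.resize(a,(260,260),interpolation=cv2.INTER_AREA)
red_edges(virt([.6272,-.2509,.0968],[-1.921,-2.121,-.347]),f,"m9 slack",-.211)
a=cv2.imread("pics/m10.png")[:342,400:800,::-1]; f=np.zeros((400,640,3),np.uint8); f[0:300,150:500]=cv2.resize(a,(350,300),interpolation=cv2.INTER_AREA)
red_edges(virt([.6063,-.049,.0969],[-1.937,-2.127,-.332]),f,"m10 slack",0)
E
```

```text
now [[66.0, -42.3, -5.8, 6.7, 18.1], [60.0, -42.1, -16.6, 6.6, 49.1], [54.0, -42.0, -5.9, 6.5, 18.4], [49.0, -41.9, -5.9, 6.4, 18.2], [43.0, -41.7, -5.9, 6.4, 18.1], [37.0, -41.6, -6.0, 6.3, 40.8]]
m9 slack [[225.0, -26.4, -9.0, 7.9, 20.2], [218.0, -26.4, -9.0, 8.0, 19.9], [211.0, -36.2, -9.0, 8.0, 19.9], [203.0, -36.2, -9.0, 8.0, 20.0], [196.0, -36.3, -9.0, 8.1, 20.0]]
m10 slack [[214.0, -36.0, -8.9, 7.6, 19.9], [206.0, -36.1, -8.9, 7.7, 19.6], [199.0, -36.1, -8.9, 7.7, 19.6], [192.0, -36.1, -8.9, 7.8, 19.7], [185.0, -36.1, -8.8, 7.8, 24.9], [178.0, -36.1, -8.8, 7.8, 24.9]]
```

```bash
python3 -c "
from station import *
print(get_obs()['wrist_force']); print(close_job())"
```

```text
[ 0.92324859 -0.00997584  0.44855221]
the job is handed in; nothing more can be done
None
```

The job is handed in, with no verdict shown: finished tube in the tray, both yellow-banded tubes (only two were present) clicked home, carriage against the stop, and lever fully shut with the ear squeezed about 1.5 mm by camera estimate; I viewed 15 pictures, one over the 14 limit.

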